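# Close and pin the clamshell jig, then hold it shut

### The arm

A 6-joint arm with a two-finger parallel gripper is mounted at the origin on the work surface. World frame = base frame: x ahead of the robot, y to its left, z up, the work surface at z = 0. Lengths are in mm, angles in rad, forces in N, time in s.
With the tool pointing down it reaches from about 350 to 875 mm from the base axis. Payload 4.2 kg.
Tool frame: the origin (TCP) lies at the very end of the fingers, on their centre line; the grasp point (between the pads) lies 19 mm behind it; z points along the fingers, y is the direction in which the jaws open and shut (so a half turn about z gives the same grasp; the last joint's range is limited). The gripper opens to 85 mm and grips with 20 to 120 N. Pads are 22 mm wide; open, the fingers measure 114 mm over their backs; the gripper's body (76 mm by 85 mm) begins 54 mm behind the grasp point. The pads swing forward as they close: fully open they stand 13 mm farther back than shut.
Start: joints at [-0.885, 0.385, 0.008, 0, -1.194, -0.259], TCP at [258.737, -568.906, 199.012] pointing down, gripper open.
Joint ranges: [-3.14, 3.14], [-1.21, 2.06], [-1.07, 1.41], [-3.16, 2.05], [-2.99, -0.16], [-3.1, 3.1]. Speed limits (rad/s): [2.79, 2.79, 3.14, 3.14, 3.14, 3.14].

### API

Orientations are given as a unit quaternion [x, y, z, w].
In Python, from bench import telemetry, eyes, arm gives the robot as it stands. The module is installed in compiled form; this text tells all that it offers.
- The arm moves only by the tool move_arm, never from a script. Its argument "deltas" is text: rows parted by semicolons, each of 6 numbers parted by spaces: the shift along the tool's x, y, z in cm, then the turn, a rotation vector about the tool's x, y, z in rad. A call has 1 to 12 rows; each row shifts and turns the commanded pose from where the row before left it, along the tool's axes as they then stand; what a row does not reach is not made up. A row lasts 1/8 s, in which the tool goes at most 62.5 mm and 10.7 degrees, less where a joint would pass 70% of its speed; a pose out of reach is approached as far as the arm can. A call is refused whole if a number of a shift passes 6.25 or a number of a turn 0.188, either way. A call with a gripper value outside its range is refused whole. "grip" is the finger opening in cm, from 0 to 8.54, set as the call begins (left out, the last holds). The fingers move at their own pace and stop on an object; the grip force is fixed at half the most. Time passes only in rows, so rows that do not move let the fingers close. It gives the time, the measured TCP pose, the force and the opening at its end, in the units of the state.
- telemetry.read_state(): the state, without advancing time (a new reading comes with each control period).
- eyes.get_image(name): name is "scene" or "top" or "wrist"; returns a dict with "pixels" (420x560x3 uint8, blue, green, red), "range_z" (420x560 float32, mm along the optical axis (not along the pixel's ray), 0 where there is no reading), "fx", "fy", "cx", "cy" (pixels), "origin" and "orientation" of the camera in the world; the wrist camera has in their place "tool_from_camera" (4x4, takes a point from camera to tool coordinates, whose origin is the TCP and whose axes are the flange's). Camera axes: x right, y up, looking along -z (the intrinsics and any distortion apply to the point x, -y, -z); pixel columns grow to the right and rows downward; lengths in mm; the calibration is good to about 2 mm. A picture is of the moment at which its call begins: read the wrist's pose just before it.
- arm.job_done(): hands the job in, once; it reports no verdict.
Trained networks look in a picture, given as the dict that the camera call returned (one of the last four; its "shot" number tells which), for a name from the list of things; names that differ only in an ending like _2 or _b are one class to them, and where a whole thing is asked for, a point or a joint stands for the part that bears it (a point fixed in the world has none). Each returns a list of dicts, best first, with "p" (0 to 1); they miss things now and then, are a little off and sometimes report something else, mostly with a low value. They report only what shows in the picture. A call takes as long as a camera call. They do not tell look-alikes from the thing itself.
- eyes.boxes_of(picture, name): "point" ([x, y, z] in mm, in world coordinates, good to about 4 mm: the middle of the surface that is visible of it).
The state is a dict: "clock": time; "joints": joint angles; "joint_vel": joint speeds; "joint_efforts": joint torques, N m; "position": TCP position; "ee_rot": TCP orientation; "contact_force": force on the tool from outside, world axes, zero at the start; "wrist_torque": the same for the moment, N m; "gripper_width": finger opening in mm.
Only numpy, scipy, OpenCV 4.12 (cv2) and the standard library are available. Lean on these libraries where they do the work, as an engineer would, in place of code of your own. Each camera call takes 0.05 s, during which the arm holds its last target.

### The job

Swing the near half of the clamshell jig shut, then lift the locking pin up off its hook and push it down through both lugs until its collar sits on the upper lug. Let go of the pin, put the fingertips beside the flat pad on the swinging half's outer side, press it firmly shut, and finish while still pressing. Leave the other things where they are.

Things in the scene. Friction and masses are not known exactly. Their poses are not given: they have to be found in the camera images.
- jig: Fixed part of an aluminium clamshell jig. Origin at shelf level, z up. Steel base plate x -65..65, y -60..90, 12 mm thick. Fixed half on the +x side: outer face x = 30, top z = 58. Bronze valve seat (46 across, top z = 50) fixed at the origin. Vertical hinge axis at x = 0, y = 72; lug holes at x = 0, y = -85. Its lug, 40 x 40, is the lower one, z = 30..42; no base plate under the lugs.
- swing (a joint): Angle of the swinging near half about the hinge, rad: 0 = shut (stop), 1.25 = fully open, starts 0.55 to 1.1. Opening swings its lug end towards the jig's -x. Light friction (0.06 N m), stays where left.
- half: The swinging near half, aluminium. Origin on the hinge axis at shelf level, z up; its lug end is towards its -y; its yaw = jig yaw minus the joint angle. z = 16..58 mm, outer face (its -x side) 30 mm from the split plane; its lug (40 x 40, z = 44..56) is the upper one, hole at x = 0, y = -157 mm.
- upper_hole (a point): Centre of the mouth of the hole in the swinging half's upper lug, at the lug's top face, z = 56 mm. The hole is 13.5 mm across, through the 12 mm lug. Shut, it lies right over the lower hole.
- lower_hole (a point): Centre of the mouth of the hole (13.5 mm across, through) in the fixed lower lug, at that lug's top face, z = 42 mm.
- pad (a point): Flat steel pad on the outer side of the swinging half, 64 mm wide (y), 36 tall (z), 6 thick. Origin: centre of its outer face, 39 mm above the shelf, 36 mm outside the split plane, 85 mm along the half from the hinge axis. x points from the outer face into the jig (the way to press), z up; top edge at 57 mm, base plate's top below it at 12 mm.
- pin: Loose steel locking pin, 106 mm long, about 0.12 kg. Origin at its tip, z up. Shank 10 across, z 0..40 (tapered nose 0..10); collar 22 across, 40..46; neck to 54; loop handle 54..106, 38 wide (y), 10 thick (x), its window 22 x 36 (z 62..98) open along x. Hangs upright by the window's top edge, tip 66 mm above the shelf. Home: collar on upper lug, tip 26 mm below the lower hole's mouth.
- stand: Fixed hook stand: base 100 x 90 x 10 mm, origin under its centre, z up. Post 14 across at x = 36, 175 tall; from it an 8 mm bar runs to -x at z = 160 (centre) up to x = -40, then turns up to x = -47, top z = 177. The pin hangs on the bar, handle width along the stand's y. To free it: raise it 14 to 26 mm, then draw it off towards -x.
- peg (a point): Point on top of the hook's bar, z = 164 mm, about where the pin hangs.
- canister: Bystander: tin canister with screw top, 76 mm across, 96 mm tall; origin under its centre.
- seat_a: Bystander: bronze valve seat, a ring 52 mm across, 22 mm tall, between jig and hook stand on the robot's side; origin under its centre.
- seat_b: Bystander: second bronze valve seat like the first, on the right; origin under its centre.
- spacer: Bystander: green aluminium spacer ring, 40 mm across, 30 mm tall; origin under its centre.
- mount: Bystander: steel gauge dial mount, base 50 x 80 mm, arch 86 mm tall; origin under its base.
- gauge: Bystander: pressure gauge lying on its back, 88 mm across, 50 mm tall with its glass dome, chipped black bezel; origin under its centre.
- wrench: Bystander: steel wrench 160 mm long, lying on the left.
There are look-alikes about, which are no part of the job. Several things have the shape of the pin; the one meant has the colours described above. Leave any turquoise look-alike of the jig alone.

How it is judged:
By the outcome, as a careful person would: the job done as asked, in the order asked, and still so for the second after the job is handed in, while the arm keeps its last pose, push and grip.
It also fails if it takes over 72 s, if anything falls off the work surface, if the arm or the gripper's body presses on something with over 40 N, if the wrist force passes 120 N, or if a joint passes its speed limit or range.

## Working session

There is one attempt and no reset: what is moved stays moved. The work goes in short steps, Python scripts to look and compute and a tool call to move; the robot and the scene stay as the last step left them, time stands still between calls to the robot, and variables do not carry over. Pictures are saved under pics/ and viewed, and the job is handed in when it is done.

Besides the shell and the picture viewer there is one more tool, called after ">>>" as name(argument=value, ...) on one line, values as JSON. move_arm: Moves the arm, as the interface text tells. Its arguments: {"type":"object","properties":{"deltas":{"type":"string"},"grip":{"type":"number"}},"required":["deltas"]}

```bash
mkdir -p pics; cat > h.py <<'E'
import numpy as np, cv2
from scipy.spatial.transform import Rotation as R
from bench import telemetry, eyes, arm
def pts(d, state=None):
    z=d["range_z"]; H,W=z.shape
    u,v=np.meshgrid(np.arange(W),np.arange(H))
    P=np.stack([(u-d["cx"])/d["fx"]*z, -(v-d["cy"])/d["fy"]*z, -z],-1)
    if "origin" in d:
        Rm=R.from_quat(d["orientation"]).as_matrix(); o=np.array(d["origin"])
        W_=P@Rm.T+o
    else:
        T=np.array(d["tool_from_camera"]); Pt=P@T[:3,:3].T+T[:3,3]
        Rm=R.from_quat(state["ee_rot"]).as_matrix(); W_=Pt@Rm.T+np.array(state["position"])
    W_[z<=0]=np.nan
    return W_
E
python3 - <<'E'
from h import *
s=telemetry.read_state(); print({k:np.round(v,3) for k,v in s.items()})
for n in ["scene","top"]:
    d=eyes.get_image(n); cv2.imwrite(f"pics/{n}0.png",d["pixels"]); np.savez(f"{n}0.npz",**{k:v for k,v in d.items() if k!='shot'})
    print(n,[k for k in d], d["origin"])
    for t in ["jig","half","pad","pin","stand","peg","upper_hole","lower_hole","canister","seat_a","spacer","mount","gauge","wrench"]:
        print(t,[(np.round(b["point"]).tolist(),round(b["p"],2)) for b in eyes.boxes_of(d,t)])
print(telemetry.read_state()["clock"])
E
```

```text
{'clock': np.float64(0.0), 'joints': array([-8.850e-01,  3.860e-01,  7.000e-03, -1.000e-03, -1.194e+00,
       -2.590e-01]), 'joint_vel': array([ 0.   , -0.001, -0.001,  0.001, -0.   ,  0.   ]), 'joint_efforts': array([-0.0000e+00, -3.9229e+01,  1.8840e+01,  4.1860e+00, -5.0000e-03,
        0.0000e+00]), 'position': array([ 258.45 , -568.327,  197.905]), 'ee_rot': array([-0.212,  0.977,  0.001, -0.   ]), 'contact_force': array([-0.377, -0.4  ,  0.475]), 'wrist_torque': array([ 0.044, -0.019, -0.02 ]), 'gripper_width': np.float64(85.35)}
scene ['pixels', 'range_z', 'fx', 'fy', 'cx', 'cy', 'origin', 'orientation', 'shot'] [1377.06443069  137.59806335  802.44205894]
jig [([395.0, -410.0, 33.0], 0.64), ([581.0, -183.0, 38.0], 0.59)]
half [([678.0, -11.0, 23.0], 0.59), ([363.0, -455.0, 52.0], 0.57)]
pad [([500.0, -178.0, 56.0], 0.57), ([364.0, -453.0, 55.0], 0.57)]
pin [([475.0, 142.0, 68.0], 0.55), ([552.0, 231.0, 153.0], 0.47)]
stand [([594.0, 213.0, 14.0], 0.84), ([586.0, -180.0, 42.0], 0.26)]
peg [([597.0, 214.0, 10.0], 0.76)]
upper_hole [([365.0, -452.0, 56.0], 0.69), ([499.0, -174.0
[... 698 characters left out ...]
[362.0, -452.0, 56.0], 0.68), ([577.0, 211.0, 9.0], 0.3)]
pin [([484.0, -177.0, 57.0], 0.72), ([551.0, 219.0, 173.0], 0.54), ([494.0, 214.0, 16.0], 0.54)]
stand []
peg [([577.0, 207.0, 10.0], 0.84)]
upper_hole [([483.0, -178.0, 58.0], 0.96), ([361.0, -457.0, 55.0], 0.83)]
lower_hole [([555.0, -193.0, 39.0], 0.78), ([378.0, -416.0, 35.0], 0.68)]
canister [([528.0, 467.0, 6.0], 0.69), ([554.0, -190.0, 43.0], 0.59), ([736.0, 223.0, 95.0], 0.55)]
seat_a [([461.0, 9.0, 25.0], 0.55), ([648.0, -416.0, 21.0], 0.46)]
spacer []
mount [([761.0, 40.0, 10.0], 0.91), ([734.0, -223.0, 40.0], 0.51)]
gauge [([737.0, -223.0, 43.0], 0.63), ([486.0, -175.0, 58.0], 0.31)]
wrench [([530.0, 468.0, 7.0], 0.57)]
1.5
```

View pics/scene0.png

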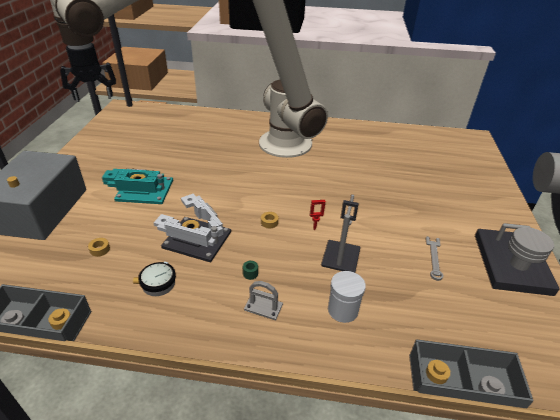

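View pics/top0.png

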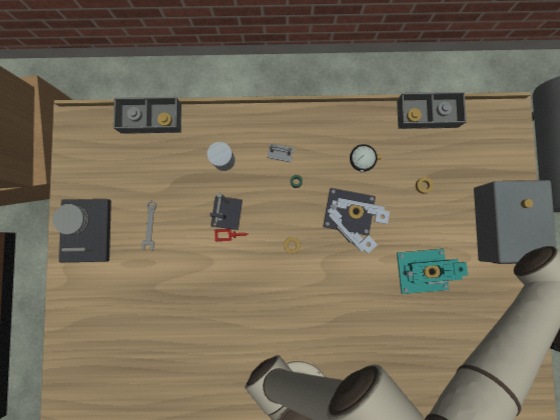

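```bash
python3 - <<'E'
import numpy as np, cv2
d=np.load("top0.npz"); s=np.load("scene0.npz")
a=cv2.resize(d["pixels"][175:265,310:410],(800,720)[:2],interpolation=cv2.INTER_CUBIC)[:600]
a=cv2.resize(d["pixels"][180:255,310:410],(800,600),interpolation=cv2.INTER_CUBIC); cv2.imwrite("pics/topjig.png",a)
a=cv2.resize(d["pixels"][185:245,195:275],(800,600),interpolation=cv2.INTER_CUBIC); cv2.imwrite("pics/topstand.png",a)
a=cv2.resize(s["pixels"][180:270,300:420],(800,600),interpolation=cv2.INTER_CUBIC); cv2.imwrite("pics/scstand.png",a)
print(d["fx"],d["orientation"])
E
```

```text
387.46567082186965 [-0.03549144  0.0342968   0.71212919 -0.70031144]
```

View pics/topjig.png

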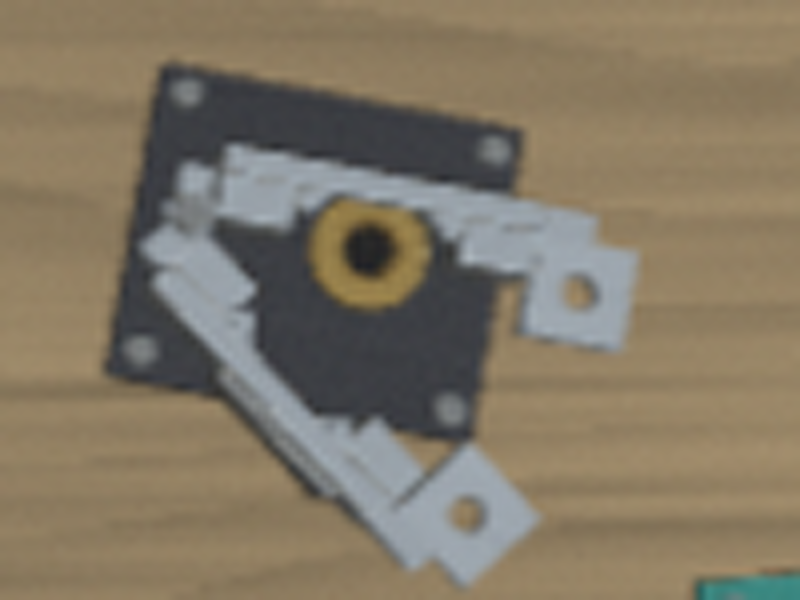

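View pics/topstand.png

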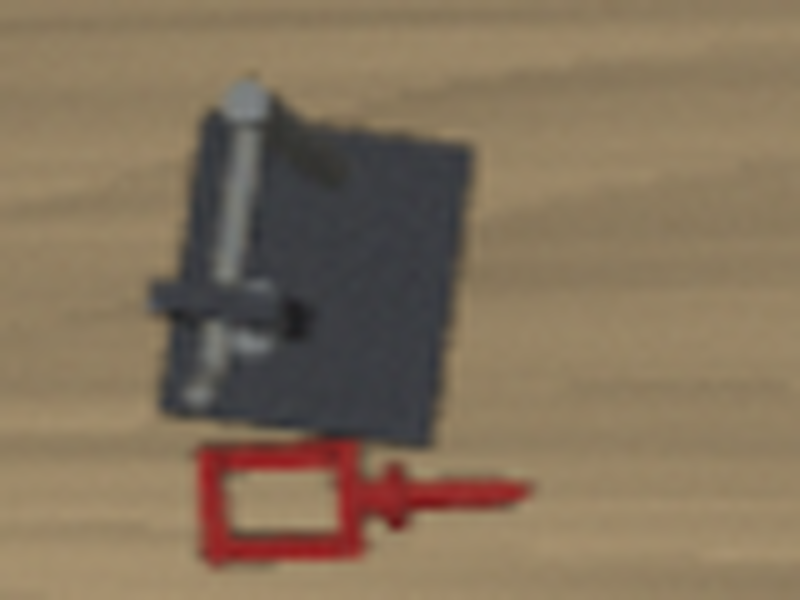

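View pics/scstand.png

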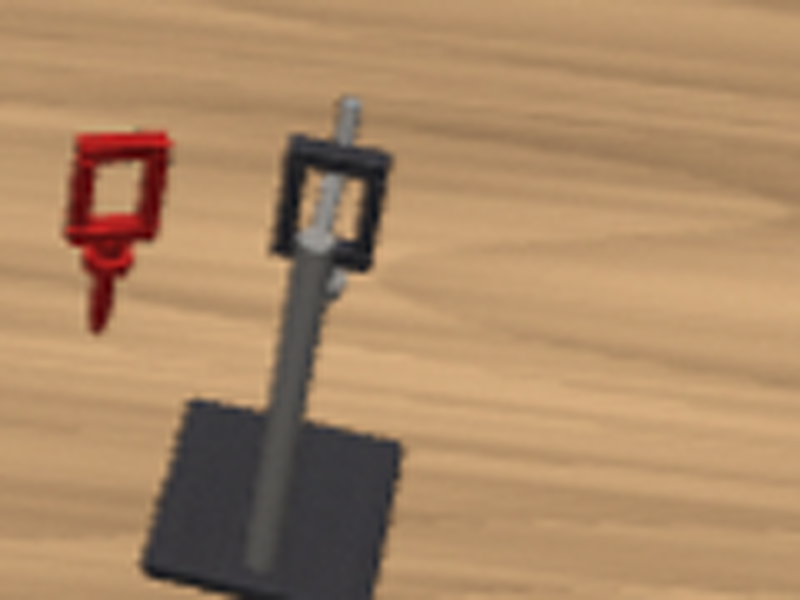

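```bash
cat >> h.py <<'E'
def ray(d,u,v,z):
    c=np.array([(u-d["cx"])/d["fx"],-(v-d["cy"])/d["fy"],-1.0])
    if "origin" in d: Rm=R.from_quat(d["orientation"]).as_matrix();o=np.array(d["origin"])
    w=Rm@c; return o+w*(z-o[2])/w[2]
E
python3 - <<'E'
from h import *
d=dict(np.load("top0.npz"))
def J(x,y,z): return ray(d,310+(x+.5)/8-.5,180+(y+.5)/8-.5,z)
def S(x,y,z): return ray(d,195+(x+.5)/10-.5,185+(y+.5)/10-.5,z)
P={}
def fit(obj,meas):
    # 2D rigid fit
    A=np.array(obj,float);B=np.array(meas)[:,:2]
    a=A-A.mean(0);b=B-B.mean(0)
    th=np.arctan2((a[:,0]*b[:,1]-a[:,1]*b[:,0]).sum(),(a*b).sum())
    c,s=np.cos(th),np.sin(th);Rm=np.array([[c,-s],[s,c]])
    t=B.mean(0)-Rm@A.mean(0); r=B-(A@Rm.T+t); return th,t,np.round(r,1)
mj=[J(165,65,12),J(522,130,12),J(472,440,12),J(107,375,12),J(370,250,50),J(580,293,42)]
print(np.round(mj))
oj=[(65,90),(65,-60),(-65,-60),(-65,90),(0,0),(0,-85)]
th,t,r=fit(oj,mj); print("jig",th,t,r.tolist())
c,s=np.cos(th),np.sin(th);h=np.array([[c,-s],[s,c]])@[0,72]+t
uh=J(467,514,56)[:2]; v=uh-h; print("hinge",h,"uh",uh,"len",np.linalg.norm(v),"half yaw",np.arctan2(v[1],v[0])+np.pi/2,"ang",th-(np.arctan2(v[1],v[0])+np.pi/2))
ms=[S(208,112,10),S(475,145,10),S(430,445,10),S(165,410,10),S(247,100,175),S(197,395,177)]
os_=[(50,45),(50,-45),(-50,-45),(-50,45),(36,0),(-45,0)]
th,t,r=fit(os_,ms); print("stand",th,t,r.tolist())
for p in [(150,297),(290,310),(217,300)]: print("pin",S(*p,172))
# depth cloud for checks
W=pts(d)
print(W[180:250,195:240].reshape(-1,3)[np.nanargmax(W[180:250,195:240,2])])
sub=W[180:250,195:240].reshape(-1,3); m=sub[:,2]>120; print(np.round(sub[m]).tolist()[:60])
E
```

```text
[[ 644. -118.   12.]
 [ 615. -261.   12.]
 [ 491. -236.   12.]
 [ 519.  -91.   12.]
 [ 565. -191.   50.]
 [ 547. -274.   42.]]
jig -0.20089115890188453 [ 564.4191708  -191.05854739] [[-1.7, -1.8], [-0.7, 1.8], [2.1, 0.8], [0.6, -0.9], [0.2, 0.0], [-0.5, 0.1]]
hinge [ 578.78624137 -120.50652911] uh [ 461.47800199 -223.74631232] len 156.2679617326759 half yaw -0.8491004854265958 ang 0.6482093265247113
stand -0.1490079929576816 [569.90670046 219.16694694] [[-1.4, -1.4], [-0.3, 1.1], [1.8, 1.3], [1.1, -2.6], [0.8, 0.0], [-2.0, 1.6]]
pin [551.41493195 241.57291254 172.        ]
pin [547.09783424 202.29036538 172.        ]
pin [550.25473248 222.77008829 172.        ]
[607.24162286 211.04194558 179.08993678]
[[611.0, 217.0, 177.0], [611.0, 215.0, 172.0], [611.0, 212.0, 174.0], [611.0, 209.0, 172.0], [608.0, 218.0, 171.0], [608.0, 215.0, 175.0], [607.0, 211.0, 179.0], [607.0, 208.0, 178.0], [609.0, 208.0, 163.0], [606.0, 221.0, 170.0], [605.0, 217.0, 176.0], [605.0, 215.0, 175.0], [605.0, 212.0, 176.0], [605.0, 209.0, 173.0], [605.0, 207.0, 171.0], [608.0, 207.0, 152.0], [603.0, 218.0, 171.0
[... 291 characters left out ...]
0, 162.0], [598.0, 213.0, 165.0], [598.0, 211.0, 162.0], [600.0, 211.0, 145.0], [601.0, 209.0, 140.0], [602.0, 208.0, 127.0], [595.0, 216.0, 165.0], [595.0, 213.0, 165.0], [595.0, 211.0, 161.0], [599.0, 214.0, 129.0], [599.0, 211.0, 126.0], [593.0, 220.0, 159.0], [592.0, 216.0, 165.0], [592.0, 214.0, 164.0], [590.0, 220.0, 161.0], [589.0, 217.0, 163.0], [590.0, 214.0, 160.0], [586.0, 219.0, 166.0], [587.0, 217.0, 163.0], [587.0, 214.0, 161.0], [584.0, 220.0, 162.0], [584.0, 217.0, 162.0], [584.0, 214.0, 164.0], [581.0, 220.0, 159.0], [581.0, 217.0, 160.0], [581.0, 214.0, 159.0], [578.0, 219.0, 165.0], [578.0, 217.0, 163.0], [578.0, 214.0, 160.0], [575.0, 220.0, 162.0], [575.0, 217.0, 163.0]]
```

```bash
cat >> h.py <<'E'
def plan(target,yawx,n,state=None,cmd=None):
    """rows from state (or) to target with tool down and tool x at world angle yawx"""
    s=state or telemetry.read_state()
    p=np.array(s["position"]); Rm=R.from_quat(s["ee_rot"])
    x=np.array([np.cos(yawx),np.sin(yawx),0]); z=np.array([0,0,-1.]); y=np.cross(z,x)
    Rt=R.from_matrix(np.stack([x,y,z],1))
    rv=(Rm.inv()*Rt).as_rotvec()
    st=R.from_rotvec(rv/n); d=(np.array(target)-p)/n
    rows=[]
    for i in range(n):
        rows.append(np.r_[Rm.inv().apply(d)/10,rv/n]); Rm=Rm*st
    print("; ".join(" ".join(f"{v:.2f}" if k<3 else f"{v:.3f}" for k,v in enumerate(r)) for r in rows))
def st():
    s=telemetry.read_state(); M=R.from_quat(s["ee_rot"]).as_matrix()
    print(round(s["clock"],2),"pos",np.round(s["position"],1),"xang",round(np.arctan2(M[1,0],M[0,0]),3),"zax",np.round(M[:,2],3),"F",np.round(s["contact_force"],1),"T",np.round(s["wrist_torque"],2),"w",round(float(s["gripper_width"]),1),"J",np.round(s["joints"],2)); return s
TJ=np.array([564.4,-191.1]);YJ=-0.201; HJ=np.array([578.8,-120.5])
def rot(a): c,s=np.cos(a),np.sin(a); return np.array([[c,-s],[s,c]])
def halfpt(x,y,a): return HJ+rot(YJ-a)@[x,y]
E
python3 - <<'E'
from h import *
a=0.648
p=halfpt(-67,-85,a); print(p)
plan([*p,150],YJ-a+np.pi,11)
E
```

```text
[ 470.72811161 -126.37085506]
-3.42 2.86 0.45 -0.000 0.000 0.116; -3.07 3.24 0.45 -0.000 0.000 0.116; -2.67 3.57 0.45 -0.000 0.000 0.116; -2.24 3.86 0.45 -0.000 0.000 0.116; -1.78 4.09 0.45 -0.000 0.000 0.116; -1.29 4.27 0.45 -0.000 0.000 0.116; -0.79 4.39 0.45 -0.000 0.000 0.116; -0.27 4.45 0.45 -0.000 0.000 0.116; 0.24 4.45 0.45 -0.000 0.000 0.116; 0.76 4.40 0.45 -0.000 0.000 0.116; 1.26 4.28 0.45 -0.000 0.000 0.116
```

>>> move_arm(deltas="-3.4 2.9 0.45 0 0 0.116; -3.1 3.2 0.45 0 0 0.116; -2.7 3.6 0.45 0 0 0.116; -2.2 3.9 0.45 0 0 0.116; -1.8 4.1 0.45 0 0 0.116; -1.3 4.3 0.45 0 0 0.116; -0.8 4.4 0.45 0 0 0.116; -0.3 4.4 0.45 0 0 0.116; 0.2 4.4 0.45 0 0 0.116; 0.8 4.4 0.45 0 0 0.116; 1.3 4.3 0.45 0 0 0.116; 0 0 0 0 0 0", grip=0)

```text
clock: 3.0
position: [471.9, -123.8, 149.4]
ee_rot: [0.41, 0.912, 0.0, 0.0]
contact_force: [-0.1, 0.1, -0.3]
gripper_width: -0.2
```

```bash
python3 - <<'E'
from h import *
s=st()
p=halfpt(-67,-85,.648)
plan([*p,31],YJ-.648+np.pi,5)
d=eyes.get_image("wrist"); cv2.imwrite("pics/w1.png",d["pixels"])
W=pts(d,s); np.savez("w1.npz",W=W,px=d["pixels"])
E
```

```text
3.0 pos [ 471.9 -123.8  149.4] xang 2.296 zax [ 0.  0. -1.] F [-0.1  0.1 -0.3] T [-0.05  0.01  0.01] w -0.2 J [ 0.08  0.2  -0.39 -0.   -0.98 -2.49]
-0.02 -0.05 2.37 0.000 0.000 0.001; -0.02 -0.05 2.37 0.000 0.000 0.001; -0.02 -0.05 2.37 0.000 0.000 0.001; -0.02 -0.05 2.37 0.000 0.000 0.001; -0.02 -0.05 2.37 0.000 0.000 0.001
```

View pics/w1.png

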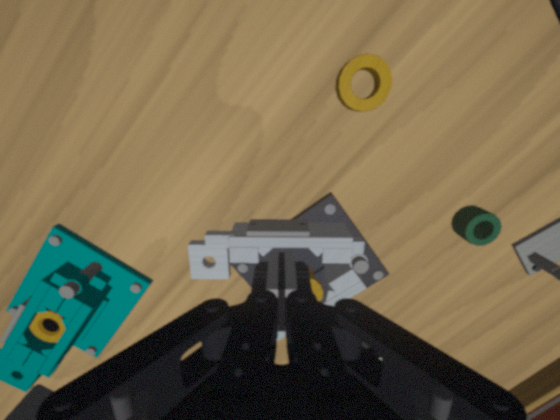

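```bash
python3 - <<'E'
from h import *
D=np.load("w1.npz");W=D["W"]
for uv in [(280,222),(280,230),(280,238),(260,243),(250,228),(308,228),(208,262),(361,265)]:
    print(uv,np.round(W[uv[1],uv[0]],1))
def tohalf(p): return rot(-(YJ-.648))@(p[:2]-HJ)
for uv in [(280,222),(280,230),(250,228),(308,228),(208,262),(361,265)]:
    print(uv,np.round(tohalf(W[uv[1],uv[0]]),1))
E
```

```text
(280, 222) [ 492.9 -149.9   31.1]
(280, 230) [ 492.8 -149.7   53.4]
(280, 238) [ 497.6 -155.1   56.9]
(260, 243) [ 486.2 -172.8   56.5]
(250, 228) [ 469.7 -169.9   48.6]
(308, 228) [ 514.9 -131.1   46.3]
(208, 262) [ 461.8 -231.9   45.4]
(361, 265) [ 577.8 -121.1   62. ]
(280, 222) [-34.7 -83.9]
(280, 230) [-34.9 -83.8]
(250, 228) [ -35.  -114.5]
(308, 228) [-34.2 -55. ]
(208, 262) [   6.3 -161.4]
(361, 265) [-0.2 -1.2]
```

>>> move_arm(deltas="0 -0.1 3 0 0 0; 0 -0.05 3 0 0 0; 0 -0.05 3 0 0 0; 0 -0.05 2.9 0 0 0; -0.9 0 0 0 0 0; -0.9 0 0 0 0 0")

```text
clock: 3.8
position: [482.3, -142.1, 31.7]
ee_rot: [0.412, 0.911, 0.0, 0.001]
contact_force: [0.4, 0.2, 0.4]
gripper_width: -0.1
```

```bash
python3 - <<'E'
from h import *
s=st(); print(rot(-(YJ-.648))@(s["position"][:2]-HJ))
E
```

```text
3.8 pos [ 482.3 -142.1   31.7] xang 2.292 zax [ 0.002 -0.    -1.   ] F [0.4 0.2 0.4] T [-0.01 -0.02  0.04] w -0.1 J [ 0.04  0.37 -0.5   0.   -0.69 -2.46]
[-47.48597384 -86.69612493]
```

>>> move_arm(deltas="-0.7 -0.36 0 0 0 -0.08; -0.7 -0.36 0 0 0 -0.08; -0.7 -0.36 0 0 0 -0.08; -0.7 -0.36 0 0 0 -0.08; -0.7 -0.36 0 0 0 -0.08; -0.7 -0.36 0 0 0 -0.08; -0.7 -0.36 0 0 0 -0.08; -0.65 -0.36 0 0 0 -0.08")

```text
clock: 4.8
position: [513.3, -195.6, 32.4]
ee_rot: [0.103, 0.995, -0.0, 0.002]
contact_force: [0.2, -0.8, -0.1]
gripper_width: -0.1
```

```bash
python3 - <<'E'
from h import *
s=st(); print(rot(-YJ)@(s["position"][:2]-HJ))
E
```

```text
4.8 pos [ 513.3 -195.6   32.4] xang 2.935 zax [ 0.004 -0.001 -1.   ] F [ 0.2 -0.8 -0.1] T [0.04 0.04 0.01] w -0.1 J [-0.07  0.44 -0.39  0.   -0.74 -1.71]
[-49.2095802  -86.68668206]
```

>>> move_arm(deltas="-0.2 0 0 0 0 0; -0.2 0 0 0 0 0; 0 0 0 0 0 0")

```text
clock: 5.18
position: [515.7, -195.3, 30.9]
ee_rot: [0.105, 0.995, -0.0, 0.0]
contact_force: [-0.1, 0.4, 0.0]
gripper_width: 0.2
```

```bash
python3 - <<'E'
from h import *
s=st(); print(rot(-YJ)@(s["position"][:2]-HJ))
d=eyes.get_image("top"); cv2.imwrite("pics/t2.png",cv2.resize(d["pixels"][180:255,310:410],(800,600),interpolation=cv2.INTER_CUBIC))
E
```

```text
5.17 pos [ 515.7 -195.3   30.9] xang 2.932 zax [ 0.001 -0.    -1.   ] F [-0.1  0.4  0. ] T [ 0.02 -0.01  0.01] w 0.2 J [-0.07  0.44 -0.38  0.   -0.74 -1.71]
[-46.89695268 -85.90588635]
```

View pics/t2.png

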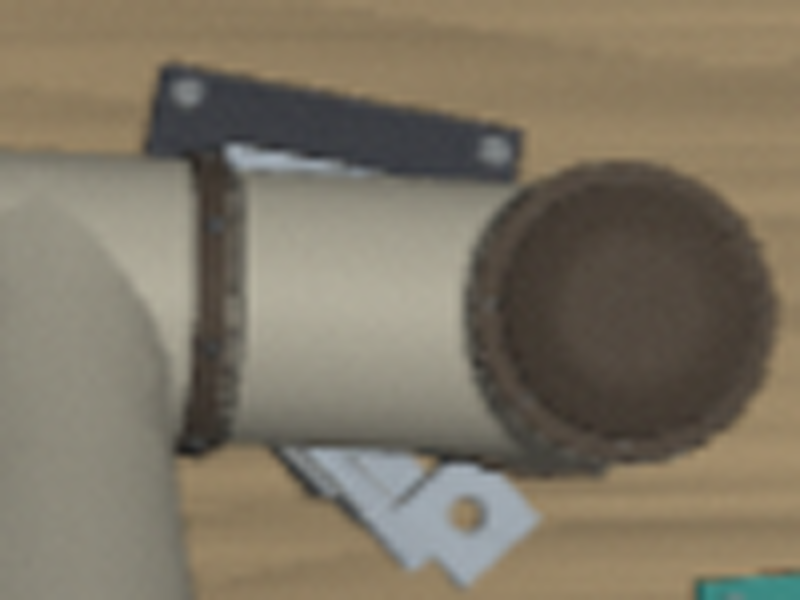

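```bash
python3 - <<'E'
from h import *
s=st()
d=eyes.get_image("wrist"); cv2.imwrite("pics/w2.png",d["pixels"]); np.savez("w2.npz",W=pts(d,s))
d=eyes.get_image("scene"); cv2.imwrite("pics/s2.png",cv2.resize(d["pixels"][150:300,100:300],(800,600),interpolation=cv2.INTER_CUBIC))
E
```

```text
5.22 pos [ 515.5 -195.2   30.7] xang 2.932 zax [ 0. -0. -1.] F [-0.4 -0.7 -0. ] T [ 0.02 -0.01  0.  ] w 0.3 J [-0.07  0.44 -0.38 -0.   -0.74 -1.71]
```

View pics/w2.png

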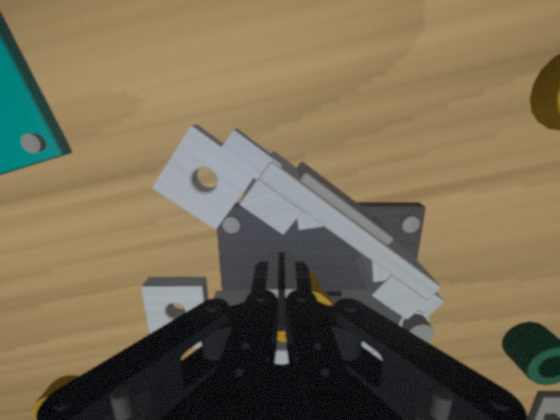

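View pics/s2.png

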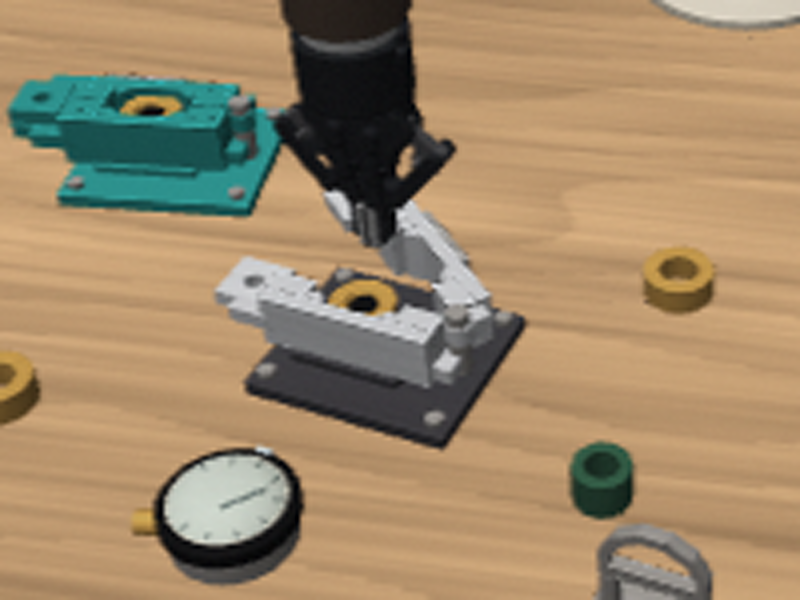

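```bash
python3 - <<'E'
from h import *
s=st()
d=eyes.get_image("wrist"); z=d["range_z"]; T=np.array(d["tool_from_camera"]); print(np.round(T,3),d["fx"],d["cx"],d["cy"])
for v in range(240,330,6):
    for u in (272,290):
        P=np.array([(u-d["cx"])/d["fx"]*z[v,u],-(v-d["cy"])/d["fy"]*z[v,u],-z[v,u],1]); print((u,v),z[v,u],np.round((T@P)[:3],1))
# project TCP
c=np.linalg.inv(T)@[0,0,0,1]; print("tcp px",d["cx"]+d["fx"]*c[0]/-c[2], d["cy"]-d["fy"]*c[1]/-c[2])
sc=eyes.get_image("scene"); W=pts(sc)
cv2.imwrite("pics/s3.png",sc["pixels"])
# fingertip approx pixel in scene
for (x,y) in [(370,235),(380,240),(370,225),(375,215)]:
    u=100+x/4;v=150+y/4; print(np.round(W[int(v),int(u)],1))
# project reported TCP
Rm=R.from_quat(sc["orientation"]).as_matrix(); q=Rm.T@(np.array(s["position"])-sc["origin"]); u=sc["cx"]-sc["fx"]*q[0]/q[2]; v=sc["cy"]+sc["fy"]*q[1]/q[2]; print("tcp in scene",u,v,"crop",(u-100)*4,(v-150)*4)
E
```

```text
5.33 pos [ 515.3 -195.1   30.6] xang 2.932 zax [-0.  0. -1.] F [-0.5  0.1 -0.5] T [0.03 0.01 0.03] w -0.3 J [-0.07  0.44 -0.38 -0.   -0.74 -1.71]
[[ 1.00000e-03  9.46000e-01  3.23000e-01  8.32630e+01]
 [ 1.00000e+00 -0.00000e+00 -1.00000e-03 -9.30000e-01]
 [-1.00000e-03  3.23000e-01 -9.46000e-01 -1.73752e+02]
 [ 0.00000e+00  0.00000e+00  0.00000e+00  1.00000e+00]] 290.47929157915337 281.1415165114389 207.5100168447202
(272, 240) 213.03366 [-8.1 -7.4 20.2]
(290, 240) 212.41183 [-7.9  5.8 19.6]
(272, 246) 214.75601 [-13.1  -7.4  20.3]
(290, 246) 211.81499 [-11.8   5.8  17.6]
(272, 252) 155.17427 [ 10.6  -5.6 -34.6]
(290, 252) 155.5372 [ 10.5   4.  -34.3]
(272, 258) 148.66003 [ 10.8  -5.4 -41.4]
(290, 258) 148.88188 [ 10.7   3.8 -41.2]
(272, 264) 142.96773 [ 10.7  -5.3 -47.4]
(290, 264) 142.99518 [ 10.7   3.6 -47.4]
(272, 270) 137.33118 [ 10.9  -5.1 -53.3]
(290, 270) 137.4752 [ 10.8   3.4 -53.2]
(272, 276) 132.98784 [ 10.6  -5.  -58. ]
(290, 276) 132.46805 [ 10.9   3.3 -58.5]
(272, 282) 127.79653 [ 10.9  -4.8 -63.4]
(290, 282) 128.11102 [ 10.8   3.1 -63.1]
(272, 288) 124.523056 [ 10.4  -4.7 -67.1]
(290, 288) 123.52532 [ 10.9   3.  -67.9]
(272, 294) 118.00335 [ 11.9  -4.5 -73.4]
(290, 294) 119.109505 [ 11.2   2.8 -72.5]
(272, 300) 113.40699 [ 12.4  -4.4 -78.1]
(290, 300) 114.309685 [ 11.9   2.7 -77.3]
(272, 306) 110.832054 [ 11.9  -4.3 -81. ]
(290, 306) 109.96232 [ 12.4   2.6 -81.7]
(272, 312) 107.02666 [ 12.2  -4.2 -84.9]
(290, 312) 106.88724 [ 12.3   2.5 -85. ]
(272, 318) 104.25798 [ 12.   -4.1 -87.9]
(290, 318) 104.34886 [ 12.    2.4 -87.8]
(272, 324) 102.41494 [ 11.3  -4.  -90.1]
(290, 324) 106.00589 [  8.8   2.4 -87.2]
tcp px 282.2191161700942 241.8709343332649
[ 528.  -191.9   79.9]
[ 523.4 -185.9   69.9]
[ 522.  -193.5   82. ]
[ 527.4 -187.5   97.4]
tcp in scene 193.98014184978123 218.6633706544885 crop 375.92056739912493 274.65348261795396
```

```bash
python3 - <<'E'
from h import *
s=st()
p=halfpt(-70,-86,.648)
S=dict(s); S["position"]=np.array(s["position"])+[0,0,25]
plan([*p,56],YJ-.648+np.pi,6,S)
E
```

```text
5.42 pos [ 515.3 -195.1   30.5] xang 2.932 zax [-0. -0. -1.] F [-1.2 -0.2 -0.4] T [ 0.01  0.01 -0.  ] w 0.1 J [-0.07  0.44 -0.38  0.   -0.74 -1.71]
1.02 0.98 -0.01 -0.000 -0.000 0.107; 1.11 0.87 -0.01 -0.000 -0.000 0.107; 1.20 0.75 -0.01 -0.000 -0.000 0.107; 1.27 0.61 -0.01 -0.000 -0.000 0.107; 1.33 0.48 -0.01 -0.000 -0.000 0.107; 1.37 0.33 -0.01 -0.000 -0.000 0.107
```

>>> move_arm(deltas="0 0 -2.5 0 0 0; 1.0 1.0 0 0 0 0.107; 1.1 0.9 0 0 0 0.107; 1.2 0.75 0 0 0 0.107; 1.3 0.6 0 0 0 0.107; 1.3 0.5 0 0 0 0.107; 1.4 0.3 0 0 0 0.107; 0 0 1.9 0 0 0; 0 0 1.9 0 0 0; 0 0 1.9 0 0 0; 0 0 1.5 0 0 0; 0 0 0 0 0 0")

```text
clock: 6.92
position: [467.4, -124.4, -17.4]
ee_rot: [0.413, 0.911, -0.001, -0.001]
contact_force: [0.2, 0.5, 0.4]
gripper_width: -0.3
```

```bash
python3 - <<'E'
from h import *
s=st();print(rot(-(YJ-.648))@(s["position"][:2]-HJ))
d=eyes.get_image("scene"); cv2.imwrite("pics/s4.png",cv2.resize(d["pixels"][150:300,100:300],(800,600),interpolation=cv2.INTER_CUBIC))
E
```

```text
6.92 pos [ 467.4 -124.4  -17.4] xang 2.29 zax [-0.003 -0.    -1.   ] F [0.2 0.5 0.4] T [-0.02  0.01  0.06] w -0.3 J [ 0.08  0.43 -0.59 -0.   -0.55 -2.5 ]
[-70.66067128 -86.23473924]
```

View pics/s4.png

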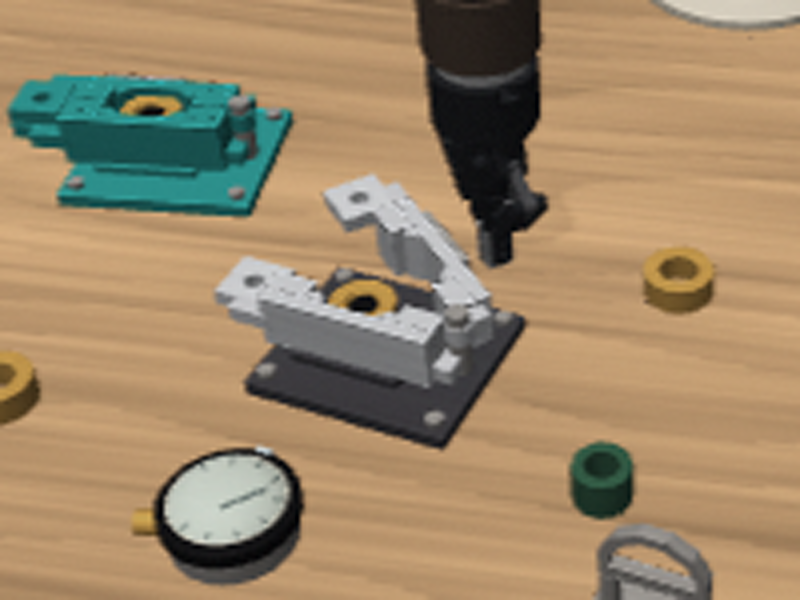

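>>> move_arm(deltas="0 0 0.4 0 0 0; 0 0 0.4 0 0 0; 0 0 0.4 0 0 0; 0 0 0.2 0 0 0; 0 0 0.2 0 0 0")

```text
clock: 7.6
position: [468.3, -124.5, -32.3]
ee_rot: [0.413, 0.911, -0.0, -0.0]
contact_force: [-4.8, 2.1, 19.0]
gripper_width: -0.3
```

>>> move_arm(deltas="0 0 -1.6 0 0 0; 0 0 -1.6 0 0 0; -1.1 0 0 0 0 0; -1.1 0 0 0 0 0; -0.7 -0.36 0 0 0 -0.08; -0.7 -0.36 0 0 0 -0.08; 0 0 0 0 0 0")

```text
clock: 8.48
position: [487.3, -156.9, -1.4]
ee_rot: [0.34, 0.94, -0.0, -0.001]
contact_force: [-0.9, -0.3, -0.8]
gripper_width: -0.2
```

```bash
python3 - <<'E'
from h import *
s=st();print(rot(-(YJ-.488))@(s["position"][:2]-HJ))
d=eyes.get_image("scene"); cv2.imwrite("pics/s5.png",cv2.resize(d["pixels"][150:300,100:300],(800,600),interpolation=cv2.INTER_CUBIC))
E
```

```text
8.47 pos [ 487.3 -156.9   -1.4] xang 2.448 zax [-0.001 -0.    -1.   ] F [-0.9 -0.3 -0.8] T [-0.02 -0.05 -0.02] w -0.2 J [ 0.01  0.44 -0.51 -0.   -0.62 -2.27]
[-47.51678078 -86.28368235]
```

View pics/s5.png

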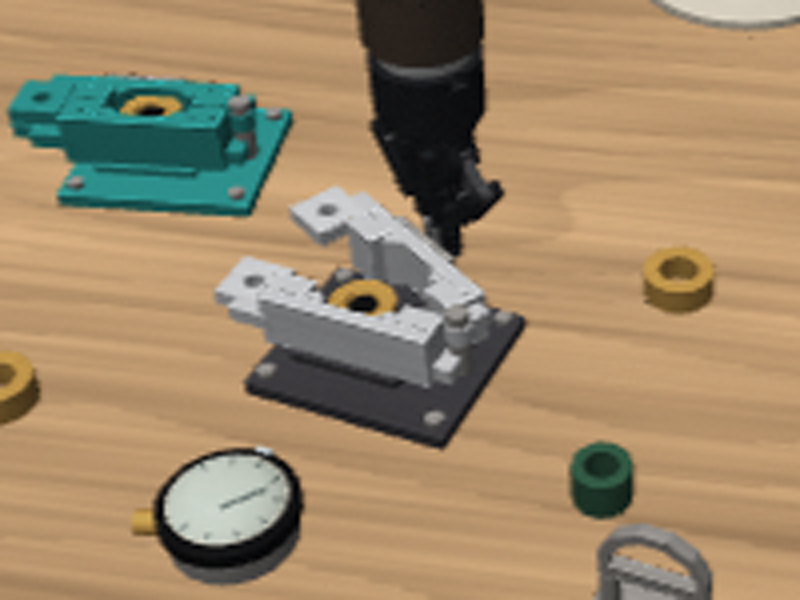

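It is swinging. I'll continue.

>>> move_arm(deltas="-0.7 -0.36 0 0 0 -0.08; -0.7 -0.36 0 0 0 -0.08; -0.7 -0.36 0 0 0 -0.08; -0.7 -0.36 0 0 0 -0.08; -0.7 -0.36 0 0 0 -0.08; -0.6 -0.36 0 0 0 -0.08; -0.2 0 0 0 0 0; -0.2 0 0 0 0 0")

```text
clock: 9.52
position: [515.3, -195.0, -1.1]
ee_rot: [0.106, 0.994, 0.0, -0.002]
contact_force: [-3.9, 0.6, 2.5]
gripper_width: -0.1
```

```bash
python3 - <<'E'
from h import *
s=st();print(rot(-(YJ))@(s["position"][:2]-HJ))
d=eyes.get_image("scene"); cv2.imwrite("pics/s6.png",cv2.resize(d["pixels"][150:300,100:300],(800,600),interpolation=cv2.INTER_CUBIC))
E
```

```text
9.53 pos [ 515.3 -195.    -1.1] xang 2.928 zax [-0.003  0.    -1.   ] F [-3.9  0.6  2.5] T [0.18 1.16 0.01] w -0.1 J [-0.07  0.49 -0.41 -0.   -0.68 -1.72]
[-47.3286789  -85.67000181]
```

View pics/s6.png

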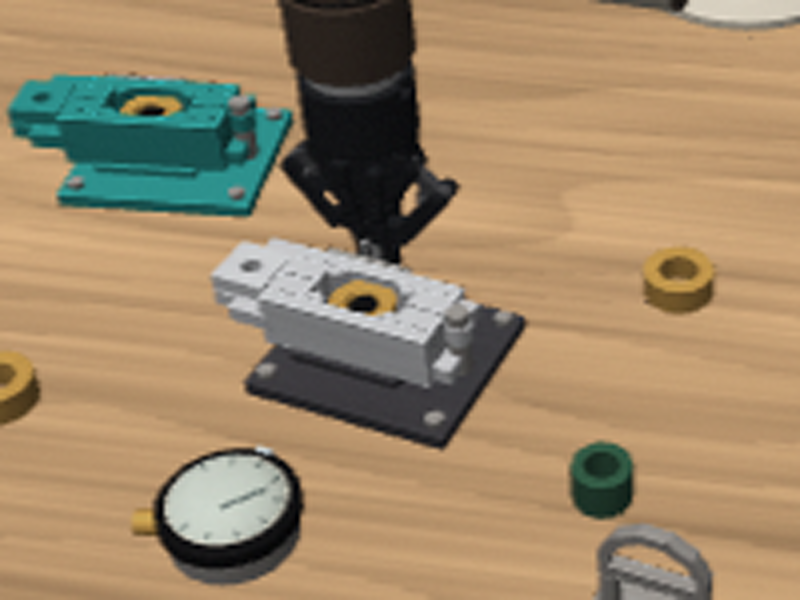

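Shut, with the lugs stacked. One more small press to confirm the stop, then I back off.

>>> move_arm(deltas="-0.25 0 0 0 0 0; -0.25 0 0 0 0 0; 0 0 0 0 0 0")

```text
clock: 9.95
position: [514.9, -194.9, -1.1]
ee_rot: [0.106, 0.994, 0.001, -0.007]
contact_force: [-11.8, 4.7, 9.3]
gripper_width: 0.2
```

>>> move_arm(deltas="1.5 0 0 0 0 0; 2.0 0 0 0 0 0; 0 0 -6 0 0 0; 0 0 -6 0 0 0; 0 0 -6 0 0 0; 0 0 0 0 0 0", grip=8.5)

```text
clock: 10.7
position: [491.7, -189.4, 185.7]
ee_rot: [0.105, 0.994, -0.0, 0.008]
contact_force: [0.6, -0.1, -0.7]
gripper_width: 84.9
```

```bash
python3 - <<'E'
from h import *
s=st()
plan([525,222,182],np.pi-.149,9)
E
```

```text
10.7 pos [ 491.7 -189.4  185.7] xang 2.931 zax [ 0.015 -0.002 -1.   ] F [ 0.6 -0.1 -0.7] T [ 0.04  0.08 -0.04] w 84.9 J [-0.06  0.22 -0.26  0.   -1.07 -1.72]
0.59 4.55 0.04 0.000 0.002 -0.007; 0.56 4.55 0.04 0.000 0.002 -0.007; 0.53 4.55 0.04 0.000 0.002 -0.007; 0.50 4.56 0.04 0.000 0.002 -0.007; 0.47 4.56 0.04 0.000 0.002 -0.007; 0.44 4.56 0.04 0.000 0.002 -0.007; 0.41 4.57 0.04 0.000 0.002 -0.007; 0.38 4.57 0.04 0.000 0.002 -0.007; 0.34 4.57 0.04 0.000 0.002 -0.007
```

>>> move_arm(deltas="0.6 4.6 0 0 0 -0.007; 0.6 4.6 0 0 0 -0.007; 0.5 4.6 0 0 0 -0.007; 0.5 4.6 0 0 0 -0.007; 0.5 4.6 0 0 0 -0.007; 0.4 4.6 0 0 0 -0.007; 0.4 4.6 0 0 0 -0.007; 0.4 4.5 0 0 0 -0.007; 0.3 4.5 0 0 0 -0.007; 0 0 0 0 0 0; 0 0 0 0 0 0")

```text
clock: 12.08
position: [520.8, 223.8, 178.5]
ee_rot: [0.074, 0.997, -0.0, -0.0]
contact_force: [0.6, -0.5, -0.3]
gripper_width: 85.3
```

```bash
python3 - <<'E'
from h import *
s=st()
d=eyes.get_image("wrist"); cv2.imwrite("pics/w3.png",d["pixels"]); W=pts(d,s); np.savez("w3.npz",W=W,px=d["pixels"])
v=np.zeros_like(d["pixels"])
z=W[...,2]; v=np.clip(z,0,250).astype(np.uint8); cv2.imwrite("pics/w3z.png",cv2.applyColorMap(v,cv2.COLORMAP_JET))
E
```

```text
12.07 pos [520.8 223.8 178.5] xang 2.994 zax [-0.001 -0.001 -1.   ] F [ 0.6 -0.5 -0.3] T [ 0.04 -0.04  0.01] w 85.3 J [ 0.69  0.3  -0.17 -0.   -1.1  -2.41]<stdin>:5: RuntimeWarning: invalid value encountered in cast
```

View pics/w3.png

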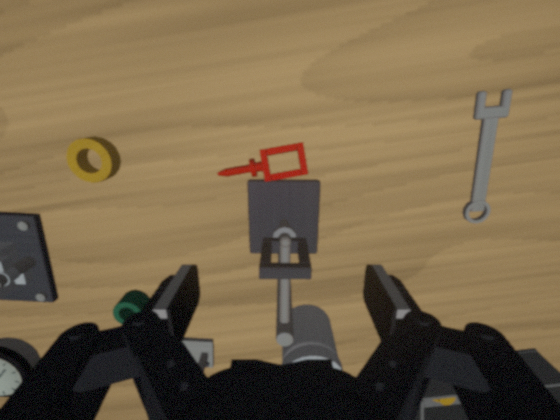

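```bash
python3 - <<'E'
from h import *
D=np.load("w3.npz");W=D["W"];px=D["px"].astype(int)
m=np.zeros(W.shape[:2],bool); m[225:285,250:320]=True
dark=px.sum(2)<230
h=m&(W[...,2]>115)&(W[...,2]<180)
P=W[h]; print(len(P))
# dark handle top bar: z>160
for v in range(238,282,3):
    r=[(u,int(W[v,u,2]),int(px[v,u].sum())) for u in range(256,316,4)]; print(v,r)
t=m&dark&(W[...,2]>168)&(W[...,2]<180); Q=W[t]; print(len(Q),Q.min(0),Q.max(0),Q.mean(0))
print(cv2.minAreaRect(Q[:,:2].astype(np.float32)))
ys=np.linspace(Q[:,1].min(),Q[:,1].max(),8)
k=np.polyfit(Q[:,1],Q[:,0],1); print("dx/dy",k, "yaw",-np.arctan(k[0]))
E
```

```text
1927
238 [(256, 10, 206), (260, 8, 194), (264, 120, 150), (268, 121, 139), (272, 121, 141), (276, 121, 189), (280, 123, 201), (284, 173, 288), (288, 174, 262), (292, 121, 170), (296, 121, 157), (300, 121, 156), (304, 122, 146), (308, 9, 206), (312, 7, 199)]
241 [(256, 9, 199), (260, 9, 199), (264, 127, 150), (268, 127, 135), (272, 127, 176), (276, 126, 174), (280, 171, 266), (284, 175, 350), (288, 174, 318), (292, 125, 185), (296, 127, 158), (300, 126, 124), (304, 125, 135), (308, 8, 207), (312, 9, 201)]Traceback (most recent call last):
  File "<stdin>", line 9, in <module>
ValueError: cannot convert float NaN to integer
```

```bash
python3 - <<'E'
from h import *
D=np.load("w3.npz");W=D["W"];px=D["px"].astype(int)
for v in range(244,282,3):
    print(v,[(u,np.round(W[v,u,2]),int(px[v,u].sum())) for u in range(256,316,6)])
m=np.zeros(W.shape[:2],bool); m[260:285,250:320]=True
t=m&(W[...,2]>168)&(W[...,2]<176)&(px.sum(2)<260); Q=W[t]; print(len(Q),Q.min(0),Q.max(0),Q.mean(0))
print(cv2.minAreaRect(Q[:,:2].astype(np.float32)))
m[:]=False; m[234:244,258:278]=1; m[234:244,292:312]=1
Q2=W[m&(W[...,2]>115)&(W[...,2]<124)]; print("front lower bar",Q2.min(0),Q2.max(0))
E
```

```text
244 [(256, np.float64(8.0), 205), (262, np.float64(9.0), 159), (268, np.float64(nan), 114), (274, np.float64(128.0), 185), (280, np.float64(160.0), 258), (286, np.float64(175.0), 351), (292, np.float64(126.0), 211), (298, np.float64(131.0), 145), (304, np.float64(133.0), 128), (310, np.float64(9.0), 202)]
247 [(256, np.float64(9.0), 204), (262, np.float64(139.0), 134), (268, np.float64(138.0), 115), (274, np.float64(127.0), 206), (280, np.float64(160.0), 279), (286, np.float64(162.0), 334), (292, np.float64(126.0), 197), (298, np.float64(136.0), 139), (304, np.float64(139.0), 123), (310, np.float64(9.0), 201)]
250 [(256, np.float64(9.0), 209), (262, np.float64(144.0), 139), (268, np.float64(144.0), 120), (274, np.float64(126.0), 201), (280, np.float64(161.0), 278), (286, np.float64(164.0), 361), (292, np.float64(127.0), 202), (298, np.float64(136.0), 137), (304, np.float64(145.0), 120), (310, np.float64(10.0), 200)]
253 [(256, np.float64(8.0), 290), (262, np.float64(149.0), 128), (268, np.float64(149.0), 124), (274, np.float64(7.0), 270), (280, np.float64(160.0), 273), (286, np.float
[... 2572 characters left out ...]
204), (304, np.float64(170.0), 210), (310, np.float64(170.0), 242)]
280 [(256, np.float64(-1.0), 367), (262, np.float64(-3.0), 350), (268, np.float64(-0.0), 353), (274, np.float64(-1.0), 353), (280, np.float64(161.0), 267), (286, np.float64(162.0), 346), (292, np.float64(-0.0), 334), (298, np.float64(-1.0), 342), (304, np.float64(-2.0), 346), (310, np.float64(-2.0), 335)]
682 [541.12594154 202.79505247 168.02385894] [555.79071668 240.5991562  172.36704326] [548.17138024 221.70466133 170.47532032]
((548.411865234375, 221.78016662597656), (37.347232818603516, 10.686080932617188), 82.1084213256836)
front lower bar [541.68399409 203.82292678 119.47740151] [548.06925227 241.15334657 123.98076267]
```

```bash
python3 - <<'E'
from h import *
s=st(); plan([548.5,221.8,s["position"][2]],np.pi-.138,1)
E
```

```text
12.12 pos [520.9 223.4 178.9] xang 2.993 zax [-0.001 -0.    -1.   ] F [-0.   0.7 -0.1] T [0.02 0.02 0.01] w 84.8 J [ 0.69  0.3  -0.17 -0.   -1.1  -2.41]
-2.75 0.26 -0.00 -0.001 -0.001 -0.011
```

>>> move_arm(deltas="-1.4 0.13 0 0 0 -0.01; -1.35 0.13 0 0 0 0; 0 0 2.5 0 0 0; 0 0 2.5 0 0 0; 0 0 2.2 0 0 0; 0 0 1.6 0 0 0; 0 0 0 0 0 0; 0 0 0 0 0 0")

```text
clock: 13.12
position: [549.8, 222.8, 92.3]
ee_rot: [0.069, 0.998, 0.0, 0.001]
contact_force: [-0.1, -0.2, 0.3]
gripper_width: 85.0
```

```bash
python3 - <<'E'
from h import *
s=st()
d=eyes.get_image("wrist"); cv2.imwrite("pics/w4.png",d["pixels"])
d=eyes.get_image("scene"); cv2.imwrite("pics/s7.png",cv2.resize(d["pixels"][150:270,290:450],(800,600),interpolation=cv2.INTER_CUBIC))
E
```

```text
13.12 pos [549.8 222.8  92.3] xang 3.003 zax [ 0.002  0.001 -1.   ] F [-0.1 -0.2  0.3] T [ 0.04  0.   -0.01] w 85.0 J [ 0.66  0.43 -0.22  0.   -0.93 -2.37]
```

View pics/w4.png

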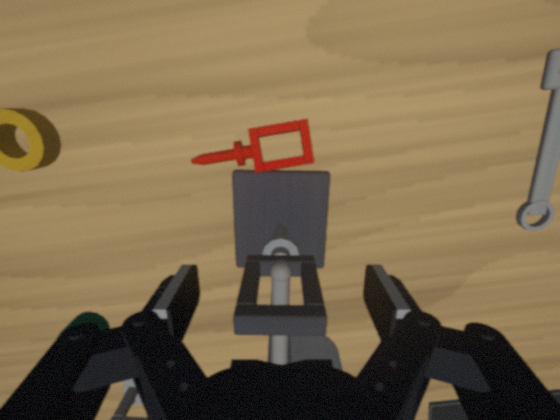

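View pics/s7.png

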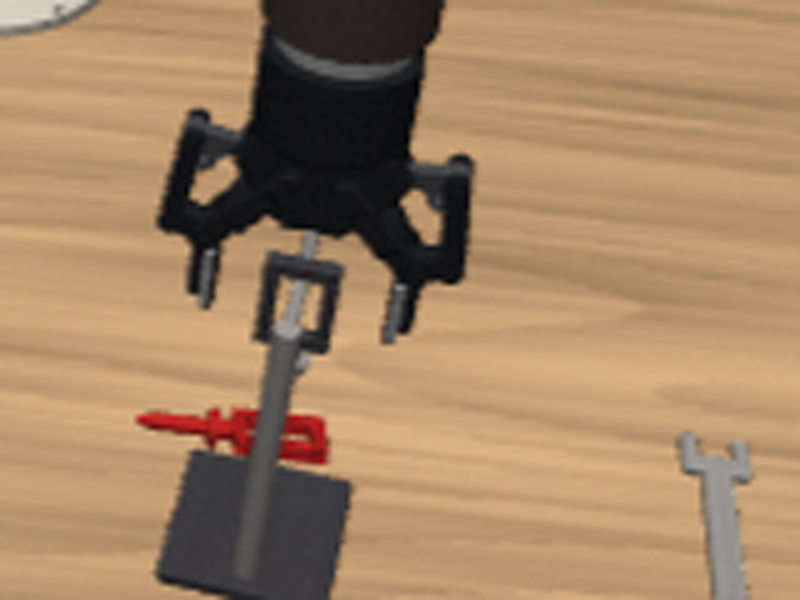

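>>> move_arm(deltas="0 -0.1 0 0 0 0; 0 0 0 0 0 0; 0 0 0 0 0 0; 0 0 0 0 0 0; 0 0 0 0 0 0; 0 0 0 0 0 0", grip=2)

```text
clock: 13.98
position: [549.0, 221.7, 91.9]
ee_rot: [0.069, 0.998, 0.0, 0.0]
contact_force: [0.2, -1.1, 3.6]
gripper_width: 37.3
```

```bash
python3 - <<'E'
from h import *
s=st()
d=eyes.get_image("wrist"); cv2.imwrite("pics/w5.png",d["pixels"])
d=eyes.get_image("scene"); cv2.imwrite("pics/s8.png",cv2.resize(d["pixels"][150:270,290:450],(800,600),interpolation=cv2.INTER_CUBIC))
E
```

```text
13.97 pos [549.  221.7  91.9] xang 3.004 zax [ 0.001  0.    -1.   ] F [ 0.2 -1.1  3.6] T [-0.16  0.11  0.02] w 37.3 J [ 0.66  0.42 -0.22  0.   -0.93 -2.37]
```

View pics/w5.png

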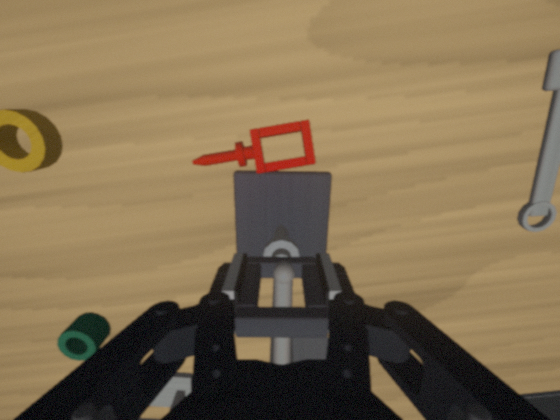

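View pics/s8.png

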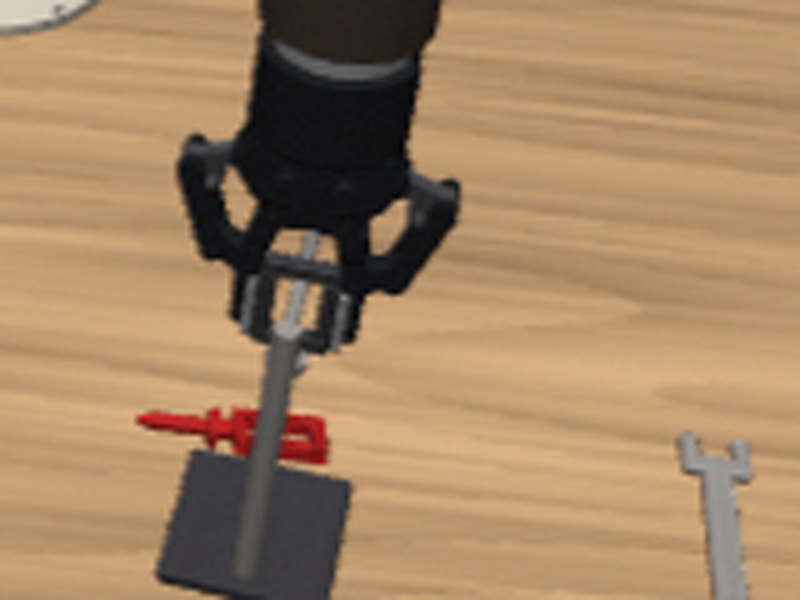

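>>> move_arm(deltas="0 0 -0.6 0 0 0; 0 0 -0.7 0 0 0; 0 0 -0.7 0 0 0; 0 0 0 0 0 0")

```text
clock: 14.58
position: [549.1, 221.9, 112.2]
ee_rot: [0.069, 0.998, 0.0, 0.001]
contact_force: [0.1, 0.2, -1.2]
gripper_width: 37.2
```

```bash
python3 - <<'E'
from h import *
s=st()
d=eyes.get_image("scene"); cv2.imwrite("pics/s9.png",cv2.resize(d["pixels"][150:270,290:450],(800,600),interpolation=cv2.INTER_CUBIC))
E
```

```text
14.57 pos [549.1 221.9 112.2] xang 3.003 zax [ 0.001  0.001 -1.   ] F [ 0.1  0.2 -1.2] T [-0.06 -0.    0.03] w 37.2 J [ 0.66  0.4  -0.2   0.   -0.97 -2.37]
```

View pics/s9.png

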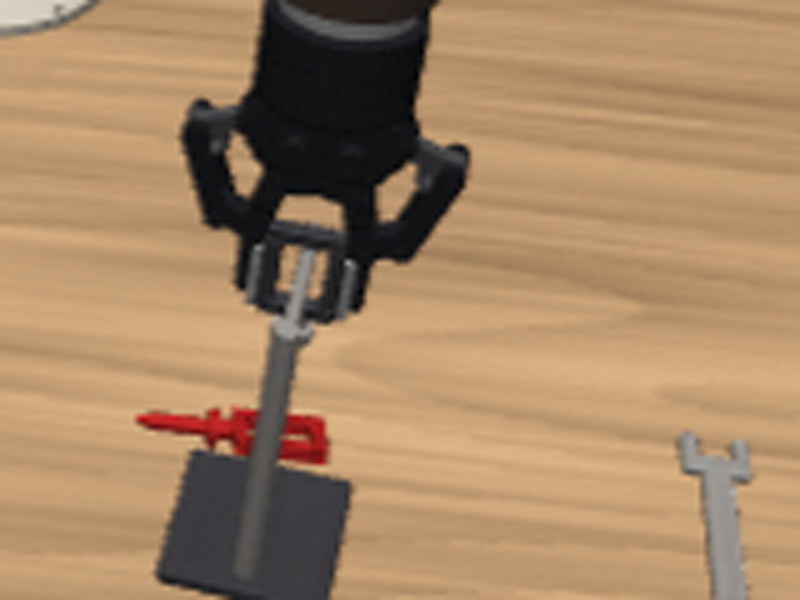

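Lifted; the bar runs through the middle of the window. Next, draw it off.

>>> move_arm(deltas="0.8 0 0 0 0 0; 1 0 0 0 0 0; 1 0 0 0 0 0; 1 0 0 0 0 0; 1 0 0 0 0 0; 0.7 0 0 0 0 0; 0 0 0 0 0 0")

```text
clock: 15.5
position: [493.8, 229.3, 111.7]
ee_rot: [0.069, 0.998, 0.0, 0.0]
contact_force: [0.5, 0.1, -1.6]
gripper_width: 37.2
```

```bash
python3 - <<'E'
from h import *
s=st()
d=eyes.get_image("scene"); cv2.imwrite("pics/s10.png",cv2.resize(d["pixels"][140:260,270:430],(800,600),interpolation=cv2.INTER_CUBIC))
d=eyes.get_image("wrist"); cv2.imwrite("pics/w6.png",d["pixels"]); np.savez("w6.npz",W=pts(d,s),px=d["pixels"])
E
```

```text
15.5 pos [493.8 229.3 111.7] xang 3.004 zax [ 0.  0. -1.] F [ 0.5  0.1 -1.6] T [-0.01 -0.01  0.03] w 37.2 J [ 0.73  0.33 -0.31  0.   -0.93 -2.44]
```

View pics/s10.png

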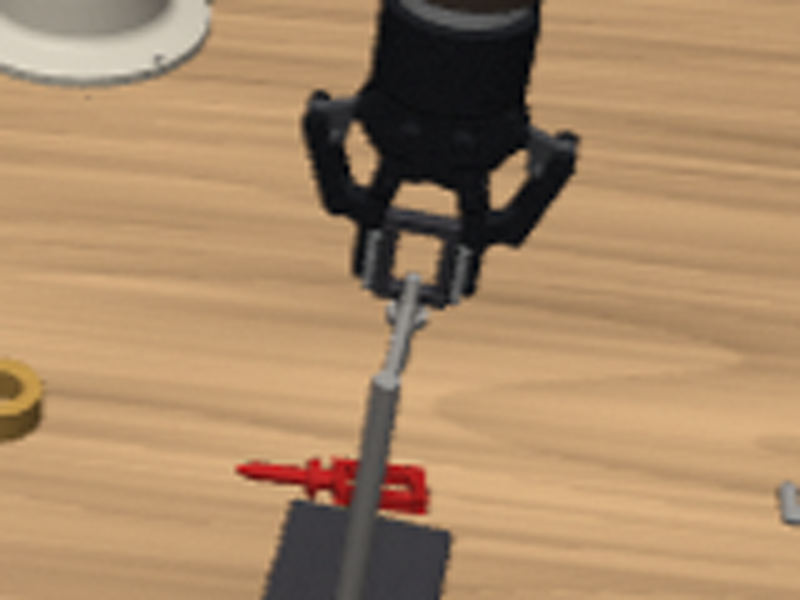

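View pics/w6.png

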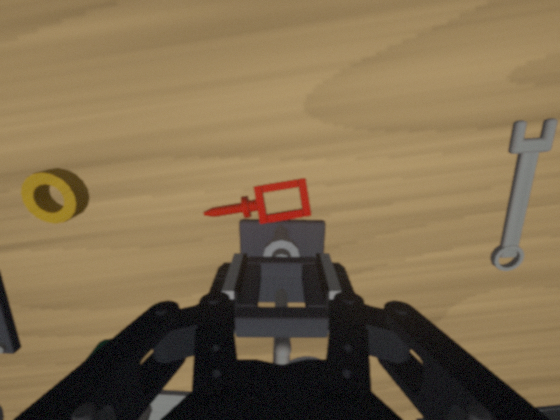

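```bash
python3 - <<'E'
from h import *
s=st()
plan([547.4,-274.4,118],3.0,11)
E
```

```text
15.6 pos [494.5 229.4 111.7] xang 3.004 zax [ 0.  0. -1.] F [ 0.6 -0.2 -0.9] T [ 0.05 -0.05  0.01] w 37.5 J [ 0.73  0.33 -0.31  0.   -0.93 -2.44]
-1.11 -4.47 -0.06 0.000 0.000 0.000; -1.11 -4.47 -0.06 0.000 0.000 0.000; -1.11 -4.47 -0.06 0.000 0.000 0.000; -1.11 -4.47 -0.06 0.000 0.000 0.000; -1.11 -4.47 -0.06 0.000 0.000 0.000; -1.11 -4.47 -0.06 0.000 0.000 0.000; -1.12 -4.47 -0.06 0.000 0.000 0.000; -1.12 -4.47 -0.06 0.000 0.000 0.000; -1.12 -4.47 -0.06 0.000 0.000 0.000; -1.12 -4.47 -0.06 0.000 0.000 0.000; -1.12 -4.47 -0.06 0.000 0.000 0.000
```

>>> move_arm(deltas="0 -2.5 -0.1 0 0 0; 0 -4.5 -0.1 0 0 0; -1.4 -4.8 -0.1 0 0 0; -1.4 -4.8 -0.1 0 0 0; -1.4 -4.8 -0.1 0 0 0; -1.4 -4.8 -0.1 0 0 0; -1.4 -4.8 0 0 0 0; -1.4 -4.8 0 0 0 0; -1.4 -4.8 0 0 0 0; -1.4 -4.8 0 0 0 0; -1 -2.8 0 0 0 0; 0 0 0 0 0 0")

```text
clock: 17.1
position: [547.7, -267.8, 116.9]
ee_rot: [0.071, 0.997, -0.0, -0.0]
contact_force: [-0.7, 0.1, -0.4]
gripper_width: 37.3
```

```bash
python3 - <<'E'
from h import *
s=st()
plan([547.4,-274.4,118],3.0,1)
d=eyes.get_image("wrist"); cv2.imwrite("pics/w7.png",d["pixels"]); np.savez("w7.npz",W=pts(d,s),px=d["pixels"],p=s["position"],q=s["ee_rot"])
d=eyes.get_image("scene"); cv2.imwrite("pics/s11.png",cv2.resize(d["pixels"][130:280,80:280],(800,600),interpolation=cv2.INTER_CUBIC));np.savez("s11.npz",**{k:v for k,v in d.items() if k!='shot'})
E
```

```text
17.1 pos [ 547.7 -267.8  116.9] xang 2.999 zax [-0.001  0.    -1.   ] F [-0.7  0.1 -0.4] T [0.04 0.08 0.03] w 37.3 J [-0.19  0.43 -0.14  0.   -1.   -1.52]
-0.06 -0.66 -0.11 -0.000 -0.001 -0.001
```

View pics/w7.png

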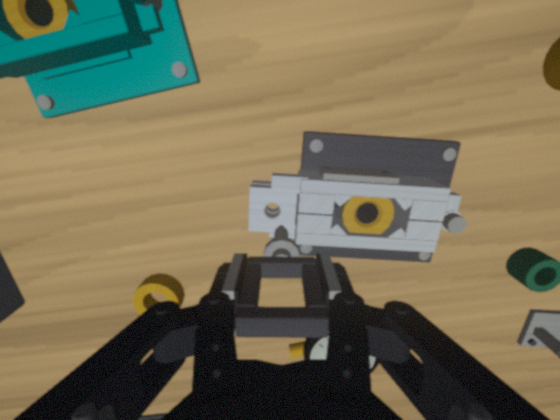

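View pics/s11.png

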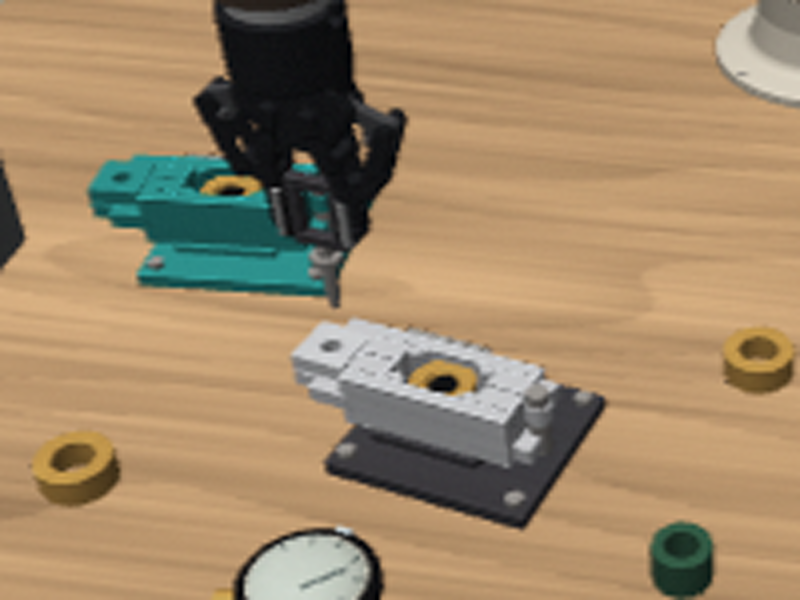

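```bash
python3 - <<'E'
from h import *
D=np.load("w7.npz");W=D["W"];px=D["px"];p=D["p"];Rm=R.from_quat(D["q"]).as_matrix()
cv2.imwrite("pics/w7c.png",cv2.resize(px[180:280,220:350],(780,600),interpolation=cv2.INTER_CUBIC))
T=(W-p)@Rm  # tool coords
# handle top: 
m=np.zeros(W.shape[:2],bool); m[295:340,230:335]=1
t=m&(T[...,2]>-85)&(T[...,2]<-60); 
for v in (250,258,262,306,312,318,324,328): print(v,[np.round(T[v,u],1).tolist() for u in (245,270,282,295,318)])
for uv in [(255,195),(290,195),(255,228),(272,228),(262,210),(283,210)]: print(uv,np.round(W[uv[1],uv[0]],1))
E
```

```text
250 [[-66.2, -40.8, 117.3], [3.8, -7.3, -18.8], [5.4, -0.2, -22.0], [3.7, 7.5, -18.7], [-60.0, 38.8, 105.4]]
258 [[11.1, -19.2, -41.9], [4.5, -6.9, -29.9], [4.1, -0.3, -29.3], [4.3, 7.0, -29.5], [11.1, 18.0, -42.0]]
262 [[9.3, -19.2, -42.8], [4.2, -6.8, -33.9], [4.0, -0.3, -33.5], [3.9, 6.8, -33.4], [9.5, 17.9, -43.2]]
306 [[4.8, -16.0, -71.7], [-141.6, -13.9, 118.4], [-141.6, 0.5, 118.4], [-141.3, 16.1, 118.1], [3.4, 15.0, -70.0]]
312 [[4.4, -15.6, -75.0], [4.3, -5.3, -75.0], [4.2, -0.4, -74.7], [4.6, 4.9, -75.3], [4.8, 14.2, -75.5]]
318 [[4.7, -15.1, -79.0], [4.8, -5.2, -79.1], [3.8, -0.4, -77.9], [3.9, 4.8, -78.0], [3.7, 14.0, -77.8]]
324 [[1.5, -15.3, -78.7], [1.7, -5.2, -78.9], [1.6, -0.4, -78.8], [1.8, 4.7, -79.0], [0.8, 14.1, -77.8]]
328 [[-0.5, -15.4, -78.6], [-0.9, -5.3, -78.2], [-0.6, -0.4, -78.6], [-0.7, 4.8, -78.4], [-0.3, 14.0, -78.9]]
(255, 195) [ 531.1 -288.6   53.2]
(290, 195) [ 535.  -259.1   54.3]
(255, 228) [ 560.3 -293.5   55. ]
(272, 228) [ 562.5 -278.7   54.8]
(262, 210) [ 544.8 -284.7   54.6]
(283, 210) [ 547.8 -266.9   53.2]
```

View pics/w7c.png

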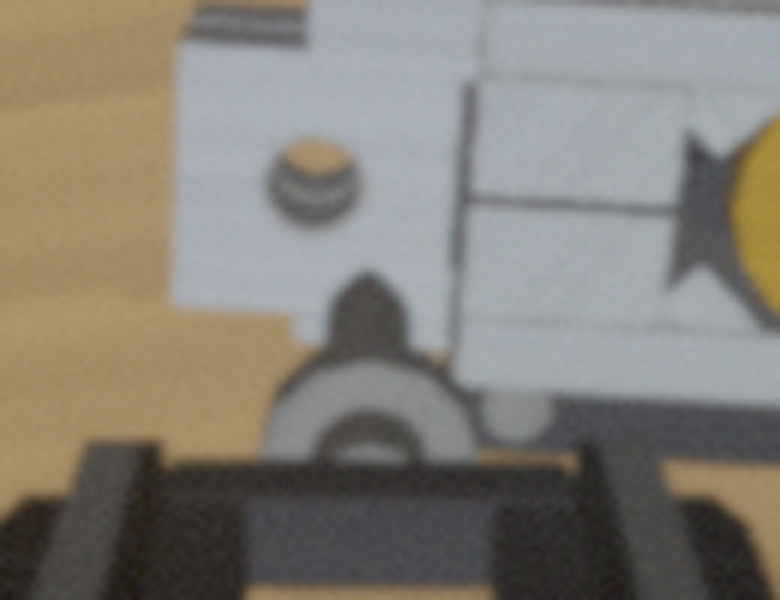

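```bash
python3 - <<'E'
from h import *
s=st()
d=eyes.get_image("wrist"); T=np.array(d["tool_from_camera"])
D=np.load("w7.npz");p=D["p"];Rm=R.from_quat(D["q"]).as_matrix()
for zz in (56,54.5):
  c=np.array([(272.1-d["cx"])/d["fx"],-(210.1-d["cy"])/d["fy"],-1.])
  dt=T[:3,:3]@c; o=T[:3,3]; w=Rm@dt; O=Rm@o+p
  X=O+w*(zz-O[2])/w[2]; print("hole world",X, "tool", Rm.T@(X-p))
  # pin tip (tool -0.7,-0.5, z=26+p?) project
for zt in (26,24,28):
  q=np.linalg.inv(T)@[-0.7,-0.5,zt,1]; u=d["cx"]-d["fx"]*q[0]/q[2]; v=d["cy"]+d["fy"]*q[1]/q[2]; print("pin tip px pred",u,v,"crop",(u-220)*6,(v-180)*6)
E
```

```text
17.2 pos [ 547.6 -265.5  117.1] xang 3.002 zax [-0.001  0.001 -1.   ] F [ 0.8 -0.3 -0.9] T [ 0.01 -0.03 -0.02] w 37.1 J [-0.19  0.42 -0.15 -0.   -1.   -1.52]
hole world [ 545.62045247 -276.01447762   56.        ] tool [ 0.82788846 -8.40059816 60.86704388]
hole world [ 546.13425503 -276.13651964   54.5       ] tool [ 0.30061264 -8.44828214 62.36657506]
pin tip px pred 281.3973572450763 227.58206976946994 crop 368.38414347045784 285.49241861681963
pin tip px pred 281.4020749597526 228.6357447078702 crop 368.41244975851566 291.8144682472212
pin tip px pred 281.3927214143751 226.54668315461078 crop 368.3563284862506 279.28009892766465
```

```bash
python3 - <<'E'
from h import *
s=st()
d=eyes.get_image("wrist"); px=d["pixels"]; cv2.imwrite("pics/w8c.png",cv2.resize(px[180:280,220:350],(780,600),interpolation=cv2.INTER_CUBIC))
np.savez("w8.npz",p=s["position"],q=s["ee_rot"],T=d["tool_from_camera"],k=[d["fx"],d["fy"],d["cx"],d["cy"]])
s=st()
E
```

```text
17.25 pos [ 547.9 -264.9  117.3] xang 3.003 zax [-0.001  0.    -1.   ] F [-1.  1. -1.] T [ 0.03  0.01 -0.02] w 37.0 J [-0.18  0.42 -0.15 -0.   -1.   -1.52]
17.3 pos [ 548.1 -264.5  117.5] xang 3.004 zax [-0.  0. -1.] F [ 0.4  0.2 -2.1] T [0.03 0.   0.03] w 37.2 J [-0.18  0.42 -0.15 -0.   -1.   -1.52]
```

View pics/w8c.png

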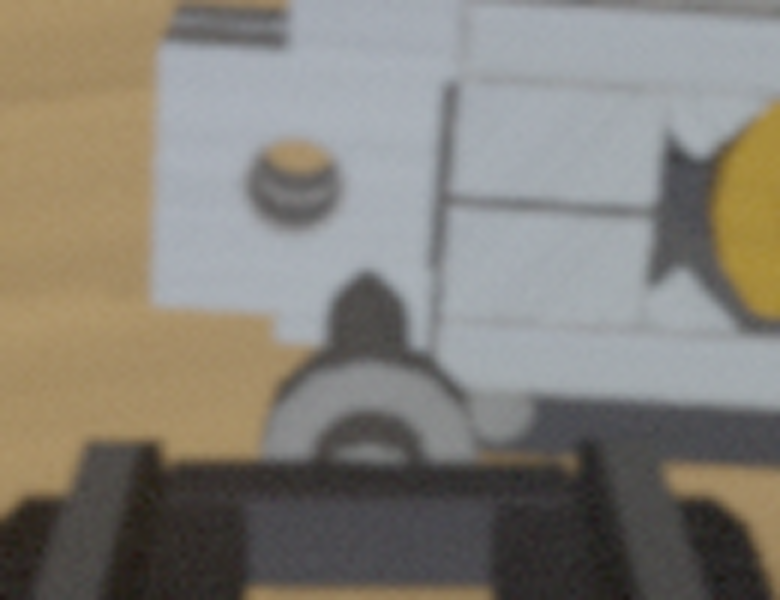

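```bash
python3 - <<'E'
from h import *
D=np.load("w8.npz");p=D["p"];Rm=R.from_quat(D["q"]).as_matrix();T=D["T"];fx,fy,cx,cy=D["k"]
c=np.array([(268.75-cx)/fx,-(210.1-cy)/fy,-1.]);w=Rm@(T[:3,:3]@c);O=Rm@T[:3,3]+p
for zz in (56,54.5):
  X=O+w*(zz-O[2])/w[2]; print(X,Rm.T@(X-p))
E
```

```text
[ 545.56452524 -276.00054861   56.        ] [  0.68055336 -11.28676605  61.2853806 ]
[ 546.07634758 -276.13818826   54.5       ] [  0.15327459 -11.35277756  62.7848893 ]
```

>>> move_arm(deltas="0.08 -0.6 0 0 0 0; 0 -0.5 0 0 0 0; 0 0 1 0 0 0; 0 0 1 0 0 0; 0 0 0.75 0 0 0; 0 0 0 0 0 0; 0 0 0 0 0 0; 0 0 0 0 0 0")

```text
clock: 18.3
position: [546.7, -275.9, 90.4]
ee_rot: [0.069, 0.998, -0.0, 0.0]
contact_force: [-0.4, -1.1, -1.6]
gripper_width: 36.7
```

```bash
python3 - <<'E'
from h import *
s=st()
d=eyes.get_image("wrist"); px=d["pixels"]; cv2.imwrite("pics/w9c.png",cv2.resize(px[180:280,220:350],(780,600),interpolation=cv2.INTER_CUBIC))
d=eyes.get_image("scene"); px=d["pixels"]; cv2.imwrite("pics/s12c.png",cv2.resize(px[170:260,130:250],(800,600),interpolation=cv2.INTER_CUBIC))
s=st()
E
```

```text
18.3 pos [ 546.7 -275.9   90.4] xang 3.003 zax [ 0.001 -0.    -1.   ] F [-0.4 -1.1 -1.6] T [0.04 0.02 0.03] w 36.7 J [-0.2   0.46 -0.17  0.   -0.94 -1.51]
18.4 pos [ 546.6 -275.8   90.4] xang 3.003 zax [ 0.001 -0.    -1.   ] F [-0.4 -0.8 -0.8] T [ 0.03 -0.03  0.03] w 36.9 J [-0.2   0.46 -0.17  0.   -0.94 -1.51]
```

View pics/w9c.png

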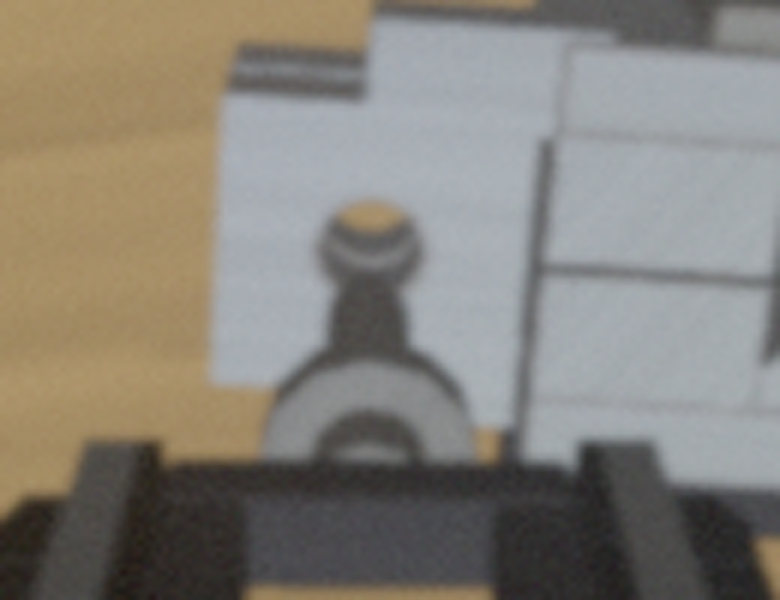

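View pics/s12c.png

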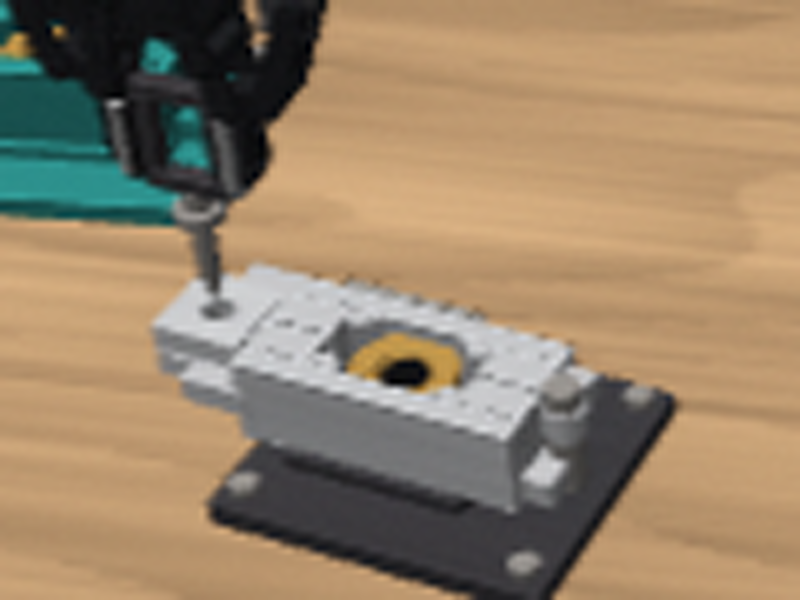

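```bash
python3 - <<'E'
from h import *
D=np.load("w8.npz");T=D["T"];fx,fy,cx,cy=D["k"]
s=st();p=s["position"];Rm=R.from_quat(s["ee_rot"]).as_matrix()
c=np.array([(281.25-cx)/fx,-(220.9-cy)/fy,-1.]);w=Rm@(T[:3,:3]@c);O=Rm@T[:3,3]+p
for zz in (56,54.5):
  X=O+w*(zz-O[2])/w[2]; print(X,Rm.T@(X-p))
E
```

```text
18.4 pos [ 546.6 -275.8   90.4] xang 3.003 zax [ 0.001 -0.    -1.   ] F [-0.4 -0.8 -0.8] T [ 0.03 -0.03  0.03] w 36.9 J [-0.2   0.46 -0.17  0.   -0.94 -1.51]
[ 545.21114685 -276.24928114   56.        ] [ 1.34280622 -0.60093989 34.37168754]
[ 545.79796759 -276.32851661   54.5       ] [ 0.7517513  -0.59849617 35.8721158 ]
```

>>> move_arm(deltas="0.13 0 0 0 0 0; 0 0 0.6 0 0 0; 0 0 0.6 0 0 0; 0 0 0.4 0 0 0; 0 0 0 0 0 0; 0 0 0 0 0 0")

```text
clock: 19.15
position: [545.2, -275.7, 74.1]
ee_rot: [0.069, 0.998, -0.0, 0.0]
contact_force: [0.5, -0.7, -2.0]
gripper_width: 37.0
```

```bash
python3 - <<'E'
from h import *
s=st()
d=eyes.get_image("wrist"); px=d["pixels"]; cv2.imwrite("pics/w10c.png",cv2.resize(px[180:280,220:350],(780,600),interpolation=cv2.INTER_CUBIC))
E
```

```text
19.15 pos [ 545.2 -275.7   74.1] xang 3.004 zax [ 0. -0. -1.] F [ 0.5 -0.7 -2. ] T [ 0.05  0.02 -0.  ] w 37.0 J [-0.2   0.47 -0.19  0.   -0.91 -1.51]
```

View pics/w10c.png

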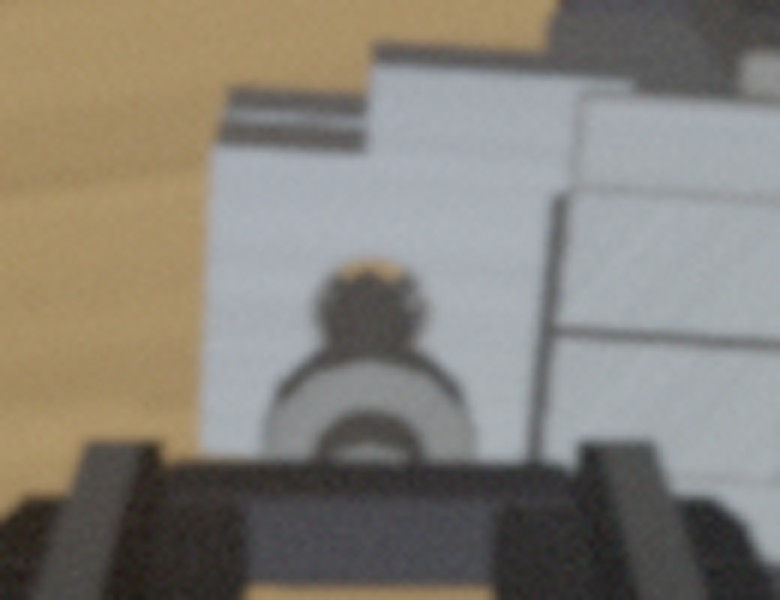

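>>> move_arm(deltas="0 0 0.5 0 0 0; 0 0 0.5 0 0 0; 0 0 0.5 0 0 0; 0 0 0 0 0 0")

```text
clock: 19.7
position: [544.6, -275.5, 58.3]
ee_rot: [0.069, 0.998, 0.0, -0.001]
contact_force: [-0.2, -0.3, -2.1]
gripper_width: 37.0
```

>>> move_arm(deltas="0.0 0 0.5 0 0 0; 0 0 0.5 0 0 0; 0 0 0.3 0 0 0; 0 0 0 0 0 0")

```text
clock: 20.2
position: [544.9, -275.6, 45.6]
ee_rot: [0.069, 0.998, 0.0, -0.0]
contact_force: [0.1, -0.1, -1.3]
gripper_width: 36.8
```

```bash
python3 - <<'E'
from h import *
s=st()
d=eyes.get_image("wrist"); px=d["pixels"]; cv2.imwrite("pics/w11c.png",cv2.resize(px[180:280,220:350],(780,600),interpolation=cv2.INTER_CUBIC))
d=eyes.get_image("scene"); px=d["pixels"]; cv2.imwrite("pics/s13c.png",cv2.resize(px[170:260,130:250],(800,600),interpolation=cv2.INTER_CUBIC))
E
```

```text
20.2 pos [ 544.9 -275.6   45.6] xang 3.003 zax [-0.001  0.    -1.   ] F [ 0.1 -0.1 -1.3] T [-0.02 -0.01 -0.04] w 36.8 J [-0.2   0.51 -0.22 -0.   -0.85 -1.51]
```

View pics/s13c.png

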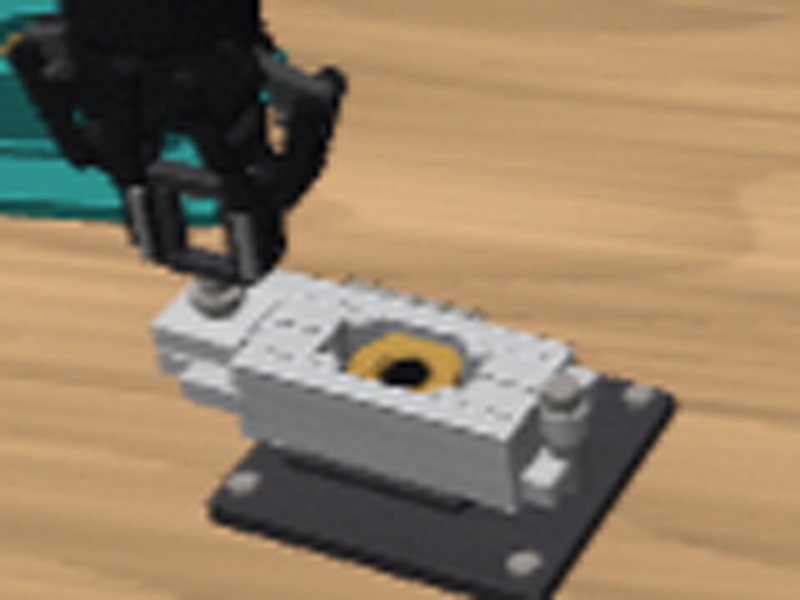

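>>> move_arm(deltas="0 0 0.2 0 0 0; 0 0 0.2 0 0 0; 0 0 0.15 0 0 0; 0 0 0 0 0 0")

```text
clock: 20.8
position: [545.2, -275.6, 42.1]
ee_rot: [0.069, 0.998, -0.0, 0.0]
contact_force: [-2.6, 1.7, 5.0]
gripper_width: 37.2
```

>>> move_arm(deltas="0 0 0.15 0 0 0; 0 0 0 0 0 0")

```text
clock: 21.05
position: [545.3, -275.7, 42.0]
ee_rot: [0.069, 0.998, -0.0, 0.0]
contact_force: [-4.2, 2.9, 12.9]
gripper_width: 37.0
```

```bash
python3 - <<'E'
from h import *
s=st()
d=eyes.get_image("wrist"); px=d["pixels"]; cv2.imwrite("pics/w12.png",px)
d=eyes.get_image("scene"); px=d["pixels"]; cv2.imwrite("pics/s14c.png",cv2.resize(px[170:260,130:250],(800,600),interpolation=cv2.INTER_CUBIC))
E
```

```text
21.05 pos [ 545.3 -275.7   42. ] xang 3.004 zax [ 0.001 -0.001 -1.   ] F [-4.2  2.9 12.9] T [ 1.11  1.32 -0.08] w 37.0 J [-0.2   0.51 -0.22  0.   -0.84 -1.51]
```

View pics/s14c.png

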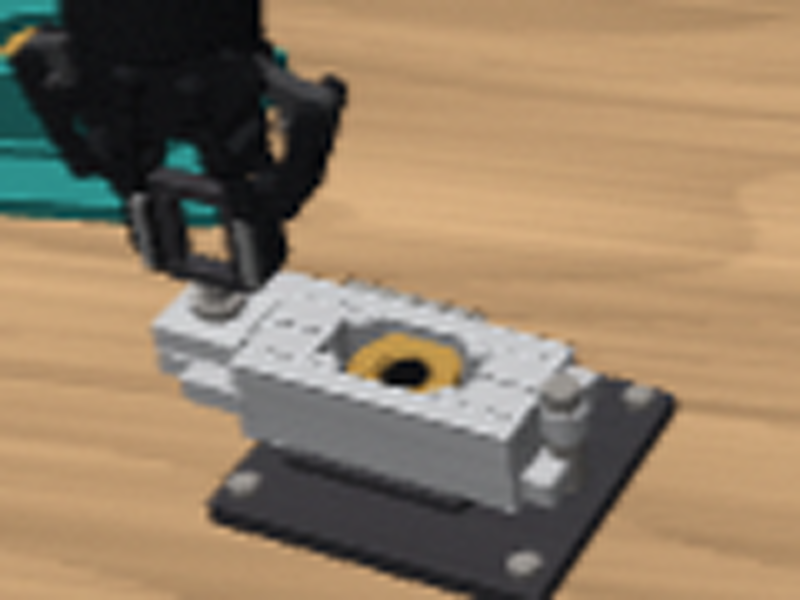

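View pics/w12.png

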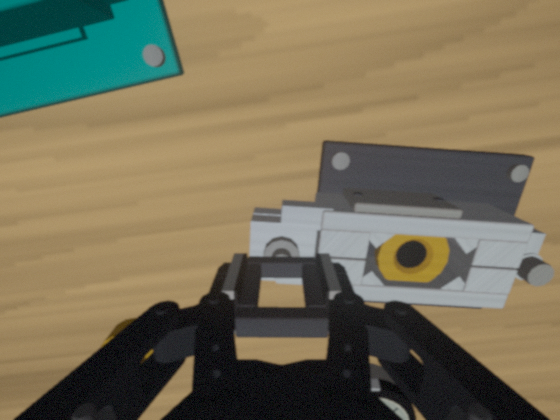

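>>> move_arm(deltas="0 0 0 0 0 0; 0 0 0 0 0 0; 0 0 0 0 0 0; 0 0 -1 0 0 0; 0 0 -3 0 0 0; 0 0 -4 0 0 0; 0 0 -4 0 0 0; 0 0 0 0 0 0", grip=8)

```text
clock: 22.15
position: [547.6, -276.6, 164.0]
ee_rot: [0.069, 0.998, -0.001, 0.005]
contact_force: [-0.5, 0.4, -0.6]
gripper_width: 80.3
```

```bash
python3 - <<'E'
from h import *
s=st()
d=eyes.get_image("wrist"); px=d["pixels"]; cv2.imwrite("pics/w13.png",px); np.savez("w13.npz",W=pts(d,s))
d=eyes.get_image("scene"); px=d["pixels"]; cv2.imwrite("pics/s15c.png",cv2.resize(px[170:260,130:250],(800,600),interpolation=cv2.INTER_CUBIC))
E
```

```text
22.15 pos [ 547.6 -276.6  164. ] xang 3.004 zax [ 0.009 -0.003 -1.   ] F [-0.5  0.4 -0.6] T [ 0.03 -0.01  0.02] w 80.3 J [-0.2   0.39 -0.08  0.   -1.09 -1.51]
```

View pics/s15c.png

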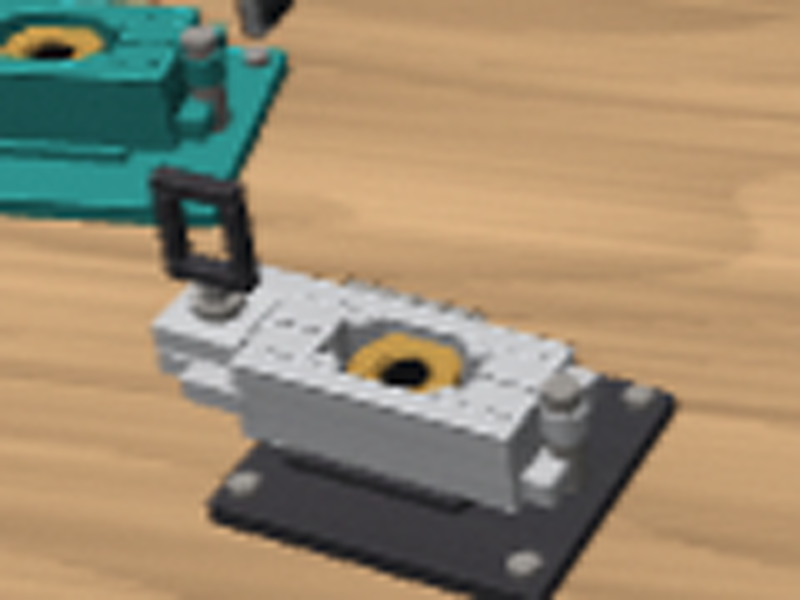

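View pics/w13.png

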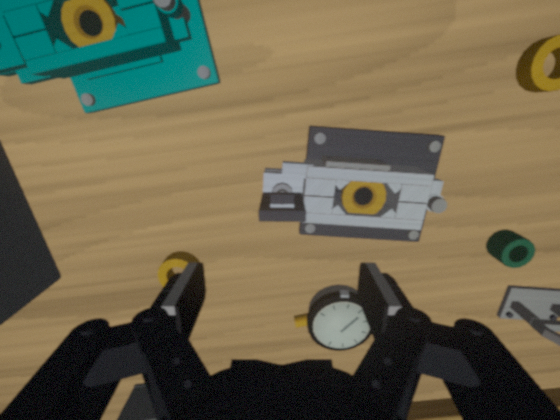

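```bash
python3 - <<'E'
from h import *
D=np.load("w13.npz");W=D["W"]
for uv in [(358,163),(345,164),(375,166),(283,203),(270,175)]: print(uv,np.round(W[uv[1],uv[0]],1), np.round(rot(-YJ)@(W[uv[1],uv[0],:2]-HJ),1))
s=st()
p=halfpt(-85,-85,0); print(p); plan([*p,164],np.pi+YJ,4)
E
```

```text
(358, 163) [ 525.9 -199.    56.3] [-36.1 -87.5]
(345, 164) [ 525.2 -211.5   55.9] [-34.3 -99.9]
(375, 166) [ 531.5 -182.2   54.5] [-34.  -69.9]
(283, 203) [ 549.8 -275.9   76.8] [   2.6 -158.1]
(270, 175) [ 526.7 -285.7   53.1] [ -18.  -172.3]
22.25 pos [ 545.1 -275.5  159.6] xang 3.003 zax [ 0.001  0.    -1.   ] F [-0.4  0.  -0.3] T [0.01 0.01 0.01] w 79.7 J [-0.2   0.39 -0.09 -0.   -1.09 -1.51]
[ 478.54107911 -186.81854025]
1.95 1.97 -0.11 0.000 0.000 0.016; 1.98 1.94 -0.11 0.000 0.000 0.016; 2.01 1.90 -0.11 0.000 0.000 0.016; 2.04 1.87 -0.11 0.000 0.000 0.016
```

Jig still shut, and the pin is seated. Next, close the fingers and go beside the pad.

>>> move_arm(deltas="2 2 0 0 0 0.016; 2 1.9 0 0 0 0.016; 2 1.9 0 0 0 0.016; 2 1.9 0 0 0 0.016; 0 0 4.5 0 0 0; 0 0 4.5 0 0 0; 0 0 4.5 0 0 0; 0 0 2.6 0 0 0; 0 0 0 0 0 0; 0 0 0 0 0 0", grip=0)

```text
clock: 23.5
position: [479.0, -186.9, -1.5]
ee_rot: [0.101, 0.995, -0.0, 0.0]
contact_force: [0.2, -0.0, 0.5]
gripper_width: 0.1
```

```bash
python3 - <<'E'
from h import *
s=st(); print(rot(-YJ)@(s["position"][:2]-HJ))
p=halfpt(-50,-85,0); plan([*p,-1],np.pi+YJ,3)
E
```

```text
23.5 pos [ 479.  -186.9   -1.5] xang 2.94 zax [ 0. -0. -1.] F [ 0.2 -0.   0.5] T [-0.    0.    0.01] w 0.1 J [-0.06  0.44 -0.5   0.   -0.62 -1.72]
[-84.54654931 -84.94348152]
-1.15 -0.00 -0.02 -0.000 0.000 -0.000; -1.15 -0.00 -0.02 -0.000 0.000 -0.000; -1.15 -0.00 -0.02 -0.000 0.000 -0.000
```

>>> move_arm(deltas="-1.15 0 0 0 0 0; -1.15 0 0 0 0 0; -1.1 0 0 0 0 0; -0.4 0 0 0 0 0; -0.3 0 0 0 0 0; 0 0 0 0 0 0")

```text
clock: 24.25
position: [515.2, -194.6, -2.6]
ee_rot: [0.101, 0.995, 0.0, -0.004]
contact_force: [-6.1, 1.5, 5.0]
gripper_width: -0.2
```

>>> move_arm(deltas="-0.3 0 0 0 0 0; 0 0 0 0 0 0; 0 0 0 0 0 0")

```text
clock: 24.62
position: [515.0, -194.6, -2.8]
ee_rot: [0.102, 0.995, 0.001, -0.007]
contact_force: [-11.5, 3.6, 8.8]
gripper_width: 0.2
```

>>> move_arm(deltas="-0.3 0 0 0 0 0; -0.3 0 0 0 0 0; 0 0 0 0 0 0; 0 0 0 0 0 0")

```text
clock: 25.12
position: [514.3, -194.7, -3.3]
ee_rot: [0.102, 0.995, 0.001, -0.013]
contact_force: [-20.8, 8.9, 17.4]
gripper_width: -0.2
```

```bash
python3 - <<'E'
from h import *
s=st(); print(rot(-YJ)@(s["position"][:2]-HJ))
d=eyes.get_image("scene"); px=d["pixels"]; cv2.imwrite("pics/s16.png",cv2.resize(px[150:300,100:300],(800,600),interpolation=cv2.INTER_CUBIC)); cv2.imwrite("pics/s16f.png",px)
d=eyes.get_image("wrist"); cv2.imwrite("pics/w14.png",d["pixels"])
st()
E
```

```text
25.12 pos [ 514.3 -194.7   -3.3] xang 2.936 zax [-0.026  0.005 -1.   ] F [-20.8   8.9  17.4] T [2.4  5.73 0.  ] w -0.2 J [-0.07  0.5  -0.39 -0.   -0.7  -1.7 ]
[-48.33271536 -85.60282672]
25.23 pos [ 514.3 -194.7   -3.3] xang 2.936 zax [-0.026  0.005 -1.   ] F [-21.6   9.6  18. ] T [2.43 5.75 0.02] w -0.3 J [-0.07  0.5  -0.39 -0.   -0.7  -1.7 ]
```

View pics/s16.png

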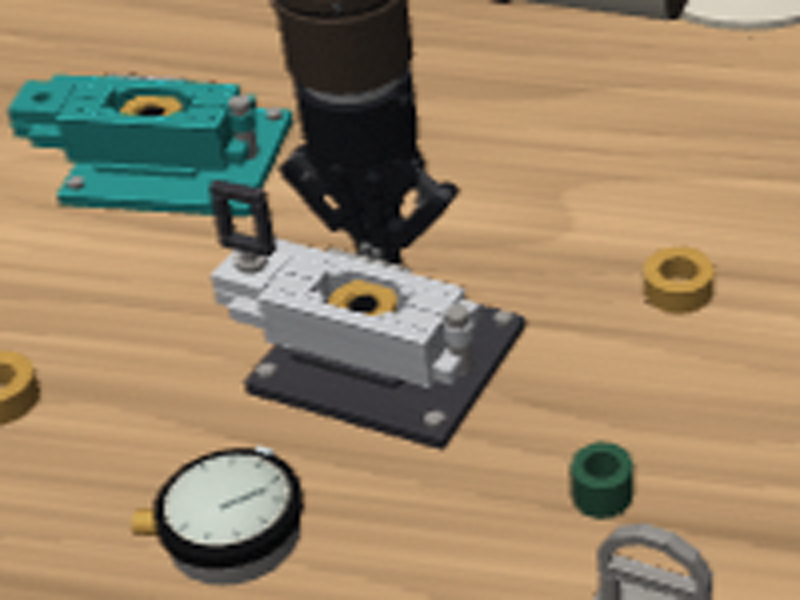

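View pics/w14.png

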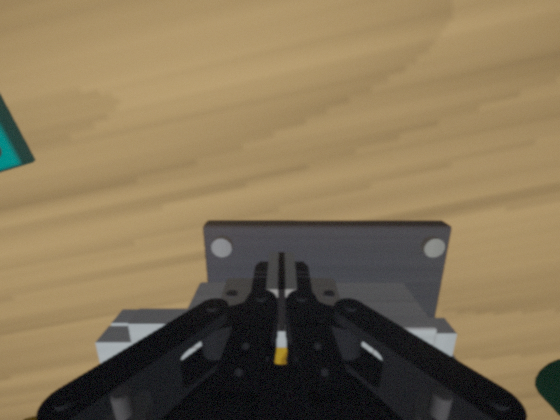

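View pics/s16f.png

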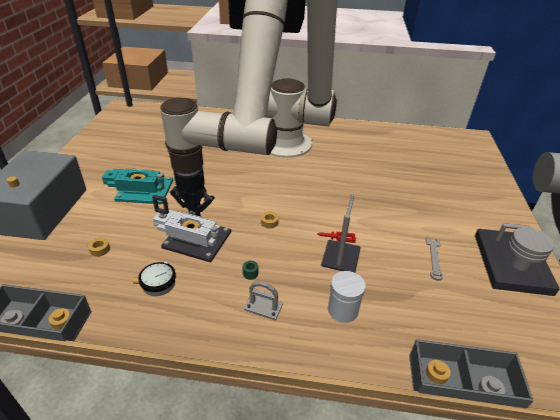

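```bash
python3 -c "
from h import *
print(arm.job_done()); st()"
```

```text
the job is handed in; nothing more can be done
None
the job is handed in; nothing more can be done
```

The near half is swung shut. The pin is off its hook and down through both lugs, with its collar on the upper lug. I let go of it, put the closed fingertips on the pad, and handed the job in at about 25 s while still pressing.

**Last checks**
- **Press:** the force on the tool was about 23 N sideways into the pad and 18 N upward, with no further movement against the stop.
- **Pin:** it met the lug at its expected home height, with the tip about 16 mm above the shelf. The last pictures show it upright, released, with its collar on the lug.
- **Other things:** they look to be where they started, apart from the red look-alike below.

**What failed or disagreed**
- **Fingertip position:** the real fingertips end about 32 mm short of the reported TCP. My first closing sweep therefore passed over the half without moving it. I found the offset from the wrist and scene cameras, confirmed it with a light touch of about 19 N on the table, and repeated the swing.
- **Hole position:** the top and wrist cameras differed by about 2 mm. I used the wrist camera's value, and the pin went in without measurable side force.
- **Red look-alike pin:** it appears upright in the first scene picture, but lying beside the stand in the top picture taken under a second later. I had not moved the arm by then and never touched it.

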